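Set up a hub on blocks for driving out its bearing

ROBOT

A 6-joint arm with a two-finger parallel gripper is mounted at the origin on the work surface. World frame = base frame: x ahead of the robot, y to its left, z up, the work surface at z = 0. Lengths are in m, angles in degrees, forces in N, time in s.
With the tool pointing down it reaches from about 0.3 to 0.85 m from the base axis. Payload 4.2 kg.
Tool frame: the origin (TCP) lies midway between the tips of the shut fingers; the grasp point (between the pads) lies 19 mm behind it; z points along the fingers, y is the line along which they close (so a half turn about z gives the same grasp; the last joint's range is limited). The gripper opens to 91 mm and grips with 3 to 60 N. Pads are 32 mm wide; open, the fingers measure 118 mm over their backs; the gripper's body (76 mm by 178 mm) begins 60 mm behind the grasp point.
Start: joints at [-1.146, 18.312, 89.639, -0, 72.044, -1.146], TCP at [0.575, 0, 0.214] pointing down, gripper open.
Joint ranges: [-177.97, 177.97], [-48.28, 115.42], [12.27, 149.76], [-77.06, 257.06], [2.81, 150.46], [-146.56, 146.56]. Speed limits (degrees/s): [147.25, 147.25, 180, 180, 180, 180].

INTERFACE

Orientations are given as [roll, pitch, yaw] about the fixed x, y, z axes, in that order (R = Rz(yaw) Ry(pitch) Rx(roll)).
In Python, from rig import sense, imaging, bot gives the robot as it stands. The module is installed in compiled form; this text tells all that it offers.
- The arm moves only by the tool apply_moves, never from a script. Its argument "steps" is one flat list of numbers, 6 for each row, row after row: the shift along the tool's x, y, z in mm, then the turn, a rotation vector about the tool's x, y, z in rad. A call has exactly 5 rows; each row shifts and turns the commanded pose from where the row before left it, along the tool's axes as they then stand; what a row does not reach is not made up. A row lasts 1/8 s, in which the tool goes at most 62.5 mm and 10.7 degrees, less where a joint would pass 70% of its speed; a pose out of reach is approached as far as the arm can. A call with a gripper value outside its range is refused whole. "claw" is the opening, from 0 (shut) to 1 (fully open), set as the call begins (left out, the last holds). The fingers move at their own pace and stop on an object; "force" is the grip in N (left out, the last holds). Time passes only in rows, so rows that do not move let the fingers close, or fill a call up. It gives the time, the measured TCP pose, the force, the opening and the grip force at its end, in the units of the state.
- sense(): the state, without advancing time (a new reading comes with each control period).
- imaging.get_image(name): name is "scene" or "side" or "wrist"; returns a dict with "color" (480x640x3 uint8, blue, green, red), "fx", "fy", "cx", "cy" (pixels), "distortion" ([k1, k2, p1, p2, k3] as OpenCV has them; the pictures are not rectified), "eye" and "rotation" of the camera in the world. Camera axes: x right, y down, z forward; pixel columns grow to the right and rows downward; lengths in m; the calibration is good to about 2 mm. A picture is of the moment at which its call begins. There is no depth.
- bot.job_done(): hands the job in; it is judged then, once.
The state is a dict: "time": time; "q": joint angles; "joint_vel": joint speeds; "effort": joint torques, N m; "position": TCP position; "tcp_rot": TCP orientation; "ft_force": force on the tool from outside, world axes, zero at the start; "ft_torque": the same for the moment, N m; "grip_width": finger opening in m; "gripper_force": force on a finger pad.
Only numpy, scipy, OpenCV 4.12 (cv2) and the standard library are available. Lean on these libraries where they do the work, as an engineer would, in place of code of your own. Each camera call takes 0.05 s, during which the arm holds its last target. There are 200 camera calls.

TASK

Set up the blue hub on the dark steel bench plate, ready for driving out its bearing. Put the orange catch dish in the middle of the plate and stand the two steel blocks across the plate, square with it, one on each side of the dish towards the plate's two ends and 70 mm apart, then lay the hub on top with its flange resting level on both blocks and its boss hanging between them, straight above the dish. Finally stand the bearing driver with the large red disc upright in the hub's neck, on the bearing.

Things in the scene. Friction and masses are not known exactly. Their poses are not given: they have to be found in the camera images.
- bench_plate: dark steel bench plate, fixed, 130 mm (its x) by 170 mm (its y) by 12 mm thick. Origin at the centre of its underside, z up: its top is 12 mm above the origin. It lies at some yaw, left or right in front of the robot; a 50 mm high cardboard screw carton stands on the other side. Its two ends are at +y and -y; a block standing across it has its length along the plate's x
- catch_dish: shallow round orange plastic dish, open at the top, 50 mm outside diameter, 16 mm high, wall 3 mm. Origin at the centre of its underside, z up
- block_a: one of two identical ground-steel setting blocks with black holes, standing on its narrow edge: 75 mm long (its x), 25 mm thick (its y), 50 mm high (z); about 0.55 kg. Origin at the centre of its underside. Either block may go on either side
- block_b: one of two identical ground-steel setting blocks with black holes, standing on its narrow edge: 75 mm long (its x), 25 mm thick (its y), 50 mm high (z); about 0.55 kg. Origin at the centre of its underside. Either block may go on either side
- hub: blue flanged hub, about 0.6 kg, neck up. From its origin (centre of its underside), z up: boss, 50 mm diameter, 0 to 22 mm; flange, 110 mm diameter, 22 to 32 mm; open neck, 54 mm outside, 46 mm inside diameter, 32 to 58 mm, to be gripped from outside. The neck's floor, at 32 mm, is the top of the bearing. With the flange on the blocks the origin is 28 mm above the plate's top
- driver: the bearing driver with the large red disc: disc 34 mm in diameter and 12 mm thick at the bottom, upright steel handle 18 mm in diameter above it, 95 mm high in all, standing upright. Origin at the centre of the underside of the disc, z up along the handle. (A second, wrong driver of the same height has a smaller green disc, 25 mm)
Not all that is in view belongs to the job. Leave any purple or turquoise look-alike of the block_a alone.

How it is judged:
By the outcome, as a careful person would: the job done as asked, in the order asked, and still so for the second after the job is handed in, with the robot touching nothing.
It also fails if it takes over 136 s, if anything falls off the work surface, if the arm or the gripper's body presses on something with over 40 N, if the wrist force passes 120 N, or if a joint passes its speed limit or range.

## Working session

There is one attempt and no reset: what is moved stays moved. The work goes in short steps, Python scripts to look and compute and a tool call to move; the robot and the scene stay as the last step left them, time stands still between calls to the robot, and variables do not carry over. Pictures are saved under pics/ and viewed, at most 14 in all, crops included, and the job is handed in when it is done.

Besides the shell and the picture viewer there is one more tool, called after "Emit:" as name(argument=value, ...), one argument or row to a line, values as JSON. apply_moves: Moves the arm, as the interface text tells. Its arguments: {"type":"object","properties":{"steps":{"type":"array"},"claw":{"type":"number"},"force":{"type":"number"}},"required":["steps"]}

```bash
mkdir -p pics; cat > h.py <<'E'
import numpy as np, cv2
from rig import sense, imaging, bot
def grab(n,save=None):
    d=imaging.get_image(n)
    if save: cv2.imwrite('pics/'+save+'.png',d['color'])
    return d
def ray(d,uv):
    K=np.array([[d['fx'],0,d['cx']],[0,d['fy'],d['cy']],[0,0,1.]])
    p=cv2.undistortPoints(np.array(uv,float).reshape(-1,1,2),K,np.array(d['distortion'],float)).reshape(-1,2)
    R=np.array(d['rotation'],float)
    return np.array(d['eye'],float), np.c_[p,np.ones(len(p))]@R.T
def onz(d,uv,z):
    e,r=ray(d,uv); return e+r*((z-e[2])/r[:,2])[:,None]
def proj(d,P):
    R=np.array(d['rotation'],float);K=np.array([[d['fx'],0,d['cx']],[0,d['fy'],d['cy']],[0,0,1.]])
    rv=cv2.Rodrigues(R.T)[0]; t=-R.T@np.array(d['eye'],float)
    return cv2.projectPoints(np.array(P,float).reshape(-1,1,3),rv,t,K,np.array(d['distortion'],float))[0].reshape(-1,2)
E
python3 - <<'E'
from h import *
for n in ('scene','side','wrist'):
    d=grab(n,n+'0'); print(n,d['eye'],np.round(d['rotation'],3).tolist(),d['fx'])
print(sense())
E
```

```text
scene [ 1.28322846 -0.15253439  1.02519037] [-142.389, -0.324, 76.229] 445.0323851450918
side [0.1737717  1.08249479 0.78874144] [-123.832, 1.275, -159.454] 591.9133592305774
wrist [0.57454998 0.06718223 0.38431185] [166.194, 0.098, -0.035] 348.74080741153165
{'time': 0.15, 'q': array([-1.14495598e+00,  1.83420269e+01,  8.96900399e+01, -2.64295217e-03,
        7.20421628e+01, -1.14597009e+00]), 'joint_vel': array([-0.12589613, -0.14836643, -0.19032034,  0.05657268, -0.01628898,
       -0.06990835]), 'effort': array([-5.72294630e-04, -4.12774551e+01, -2.32154489e+01,  7.26667210e-02,
        4.33494255e-02, -9.00343002e-05]), 'position': array([5.74630490e-01, 3.04998764e-06, 2.13327539e-01]), 'tcp_rot': array([-1.79925735e+02,  1.02807197e-03,  9.00018313e+01]), 'ft_force': array([ 0.34821738, -1.17748405, -0.92311321]), 'ft_torque': array([-0.0158731 ,  0.0137329 , -0.01248136]), 'gripper_force': 0.0, 'grip_width': 0.09120282304555354}
```

```bash
sed -i 's/^def grab/from scipy.spatial.transform import Rotation as Ro\ndef grab/; s/    d=imaging.get_image(n)/    d=imaging.get_image(n); d["rotation"]=Ro.from_euler("xyz",d["rotation"],degrees=True).as_matrix()/' h.py; head -8 h.py
```

```text
import numpy as np, cv2
from rig import sense, imaging, bot
from scipy.spatial.transform import Rotation as Ro
def grab(n,save=None):
    d=imaging.get_image(n); d["rotation"]=Ro.from_euler("xyz",d["rotation"],degrees=True).as_matrix()
    if save: cv2.imwrite('pics/'+save+'.png',d['color'])
    return d
def ray(d,uv):
```

View pics/scene0.png

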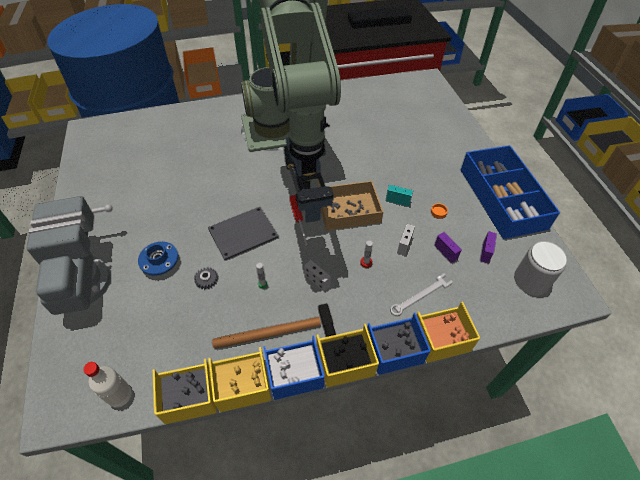

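View pics/side0.png

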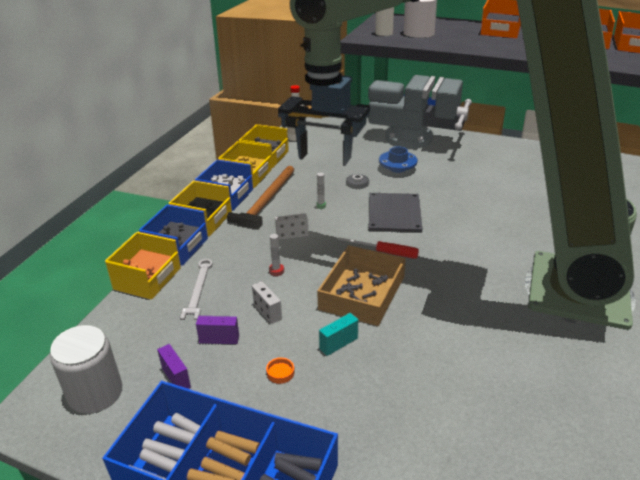

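```bash
python3 - <<'E'
from h import *
s=grab('scene'); w=grab('wrist')
for n,uv,z in [('plate',(243,232),.012),('hub',(157,255),.058),('green',(262,264),.095),('red',(369,243),.095),('redbase',(367,262),.012),('blk1',(408,231),.05),('blk2',(317,268),.05),('dish',(440,210),.016),('teal',(400,190),.05),('pur',(448,242),.05),('carton',(352,190),.05),('redthing',(295,207),.0)]:
    print(n,np.round(onz(s,[uv],z)[0],3))
a=cv2.resize(s['color'][185:295,200:460],None,fx=3,fy=3,interpolation=cv2.INTER_CUBIC)
cv2.imwrite('pics/crop1.png',a[:,:800])
E
```

```text
plate [ 0.453 -0.167  0.012]
hub [ 0.515 -0.404  0.058]
green [ 0.635 -0.134  0.095]
red [0.635 0.15  0.095]
redbase [0.639 0.151 0.012]
blk1 [0.589 0.285 0.05 ]
blk2 [0.65  0.006 0.05 ]
dish [0.511 0.425 0.016]
teal [0.433 0.318 0.05 ]
pur [0.652 0.38  0.05 ]
carton [0.4   0.176 0.05 ]
redthing [0.383 0.002 0.   ]
```

View pics/crop1.png

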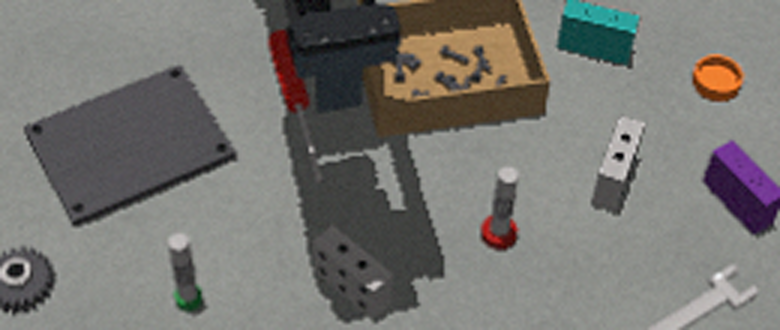

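View pics/wrist0.png

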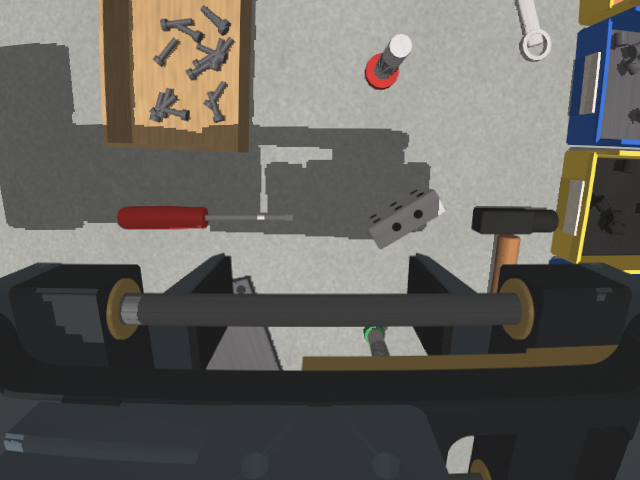

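Emit:
apply_moves(
  steps=[44, -5, -16, 0, 0, 0, 44, -5, -16, 0, 0, 0, 44, -5, -16, 0, 0, 0, 44, -5, -16, 0, 0, 0, 44, -5, -16, 0, 0, 0],
)

```text
time: 0.88
position: [0.5497, 0.2213, 0.2944]
tcp_rot: [180.0, 0.0, 90.0]
ft_force: [0.1, -0.2, 0.4]
grip_width: 0.0912
gripper_force: 0.0
```

```bash
python3 - <<'E'
from h import *
w=grab('wrist','w1'); print(w['eye'],sense()['position'])
E
```

```text
[0.54935529 0.28855126 0.46550056] [0.54967003 0.2271672  0.29652348]
```

View pics/w1.png

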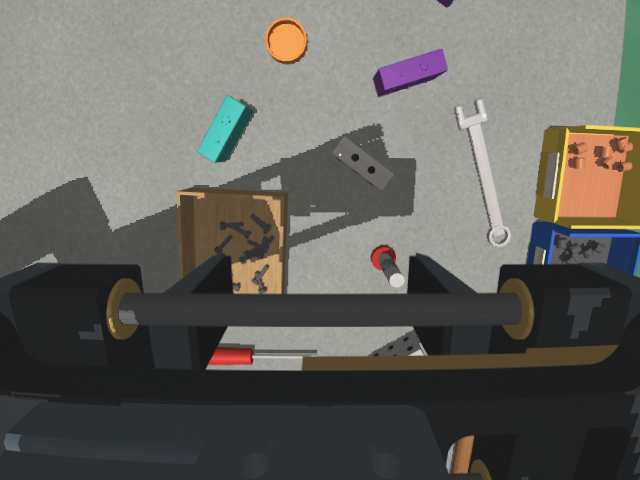

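```bash
cat >> h.py <<'E'
def blob(mask,i=0):
    c=sorted(cv2.findContours(mask.astype(np.uint8)*255,cv2.RETR_EXTERNAL,cv2.CHAIN_APPROX_NONE)[0],key=cv2.contourArea)[::-1]
    return c[i]
def go(x,y,z,yaw,start=None,n=None,step=45):
    """rows from measured (or given) pose to target, tool pointing down; closed on rounded numbers"""
    s=sense(); p=np.array(s['position']) if start is None else np.array(start[:3]); w=s['tcp_rot'][2] if start is None else start[3]
    t=np.array([x,y,z]); dy=(yaw-w+180)%360-180
    if n is None: n=int(max(1,np.ceil(np.linalg.norm(t-p)*1000/step),np.ceil(abs(dy)/9)))
    n=5*int(np.ceil(n/5)); rows=[]
    th=-np.deg2rad(dy)/n
    for k in range(n):
        r=Ro.from_euler('z',w,degrees=True)*Ro.from_euler('x',180,degrees=True)
        d=np.round(r.inv().apply((t-p)/(n-k))*1000,1); p=p+r.apply(d/1000)
        th=np.round(np.deg2rad(-((yaw-w+180)%360-180))/(n-k),3); w-=np.rad2deg(th)
        rows+=[*d.tolist(),0,0,float(th)]
    for i in range(0,len(rows),30): print([float('%g'%v) for v in rows[i:i+30]])
    return (*p,w)
E
python3 - <<'E'
from h import *
w=grab('wrist'); im=w['color']; hsv=cv2.cvtColor(im,cv2.COLOR_BGR2HSV)
m=cv2.inRange(hsv,(5,150,120),(20,255,255)); m[:,500:]=0
m[100:]=0
c=blob(m); e=cv2.fitEllipse(c); P=onz(w,[e[0]],.016)[0]; print('dish',e,P, np.linalg.norm(np.ptp(onz(w,c.reshape(-1,2),.016),axis=0)[:2]/2**.5))
# red driver
m=cv2.inRange(hsv,(0,150,80),(5,255,255))|cv2.inRange(hsv,(174,150,80),(180,255,255)); m[330:]=0;m[:200]=0
c=blob(m);print('red',cv2.boundingRect(c),onz(w,c.reshape(-1,2),.006).mean(0))
s=grab('scene'); hs=cv2.cvtColor(s['color'],cv2.COLOR_BGR2HSV)
m=cv2.inRange(hs,(5,150,120),(20,255,255)); m[:180]=0;m[230:]=0;m[:,:400]=0;m[:,480:]=0
c=blob(m);e=cv2.fitEllipse(c);print('dish scene',e,onz(s,[e[0]],.014))
st=go(P[0],P[1],.06,90); go(P[0],P[1],.0025,90,start=st)
E
```

```text
dish ((285.89031982421875, 46.92564392089844), (39.94388961791992, 42.54874801635742), 168.33729553222656) [0.50886668 0.42254698 0.016     ] 0.04811936454024772
red (370, 252, 24, 23) [0.63532965 0.15091727 0.006     ]
dish scene ((439.1085205078125, 209.17189025878906), (11.45020580291748, 15.766301155090332), 104.60704040527344) [[0.50550322 0.42469279 0.014     ]]
[20.1, -4.0, 23.4, 0.0, 0.0, 0.0, 20.1, -4.0, 23.5, 0.0, 0.0, 0.0, 20.1, -4.1, 23.4, 0.0, 0.0, 0.0, 20.1, -4.0, 23.5, 0.0, 0.0, 0.0, 20.1, -4.1, 23.4, 0.0, 0.0, 0.001]
[20.1, -4.1, 23.5, 0.0, 0.0, 0.0, 20.1, -4.1, 23.4, 0.0, 0.0, 0.001, 20.0, -4.1, 23.5, 0.0, 0.0, 0.0, 20.1, -4.0, 23.4, 0.0, 0.0, 0.001, 20.0, -4.1, 23.5, 0.0, 0.0, 0.0]
[0.0, -0.0, 11.5, 0.0, 0.0, 0.0, 0.0, -0.0, 11.5, 0.0, 0.0, 0.0, 0.0, -0.0, 11.5, 0.0, 0.0, 0.0, 0.0, -0.0, 11.5, 0.0, 0.0, 0.0, 0.0, -0.0, 11.5, 0.0, 0.0, 0.0]
```

Emit:
apply_moves(
  steps=[40, -8, 47, 0, 0, 0, 40, -8, 47, 0, 0, 0, 40, -8, 47, 0, 0, 0, 40, -8, 47, 0, 0, 0, 41, -9, 47, 0, 0, 0],
)

```text
time: 1.65
position: [0.5092, 0.4202, 0.0574]
tcp_rot: [-180.0, 0.1, 89.9]
ft_force: [0.9, 1.0, 0.9]
grip_width: 0.0912
gripper_force: 0.0
```

Emit:
apply_moves(
  steps=[0, 0, 11.5, 0, 0, 0, 0, 0, 11.5, 0, 0, 0, 0, 0, 11.5, 0, 0, 0, 0, 0, 11.5, 0, 0, 0, 0, 0, 11, 0, 0, 0],
)

```text
time: 2.28
position: [0.5097, 0.4203, 0.0024]
tcp_rot: [179.9, -0.0, 90.0]
ft_force: [0.8, 0.1, 0.8]
grip_width: 0.0911
gripper_force: 0.0
```

Emit:
apply_moves(
  steps=[0, 0, 0, 0, 0, 0, 0, 0, 0, 0, 0, 0, 0, 0, 0, 0, 0, 0, 0, 0, 0, 0, 0, 0, 0, 0, 0, 0, 0, 0],
  claw=0.4,
  force=12,
)

```text
time: 2.9
position: [0.5092, 0.4208, 0.0027]
tcp_rot: [180.0, -0.0, 90.0]
ft_force: [0.2, 0.4, 1.6]
grip_width: 0.0497
gripper_force: 12.0
```

Emit:
apply_moves(
  steps=[0, 0, 0, 0, 0, 0, 0, 0, 0, 0, 0, 0, 0, 0, -20, 0, 0, 0, 0, 0, -40, 0, 0, 0, 0, 0, -40, 0, 0, 0],
)

```text
time: 3.52
position: [0.5088, 0.4203, 0.1028]
tcp_rot: [-179.9, 0.1, 90.0]
ft_force: [0.3, 0.0, -0.4]
grip_width: 0.0497
gripper_force: 12.0
```

Emit:
apply_moves(
  steps=[-48, -3, -30, 0, 0, 0, -48, -3, -30, 0, 0, 0, -49, -3, -30, 0, 0, 0, -49, -3, -30, 0, 0, 0, -49, -3, -30, 0, 0, 0],
)

```text
time: 4.15
position: [0.4937, 0.176, 0.2531]
tcp_rot: [180.0, 0.0, 90.0]
ft_force: [0.8, -0.4, -0.5]
grip_width: 0.0497
gripper_force: 12.0
```

Emit:
apply_moves(
  steps=[-49, -3, 0, 0, 0, 0, -50, -3, 0, 0, 0, 0, -50, -3, 0, 0, 0, 0, -50, -3, 0, 0, 0, 0, -50, -3, 0, 0, 0, 0],
)

```text
time: 4.78
position: [0.4786, -0.0729, 0.2522]
tcp_rot: [180.0, 0.0, 90.0]
ft_force: [1.2, -0.4, 0.1]
grip_width: 0.0497
gripper_force: 12.0
```

Emit:
apply_moves(
  steps=[-50, -3, 0, 0, 0, 0, -50, -3, 0, 0, 0, 0, -50, -3, 0, 0, 0, 0, -50, -3, 0, 0, 0, 0, -48, -3, 0, 0, 0, 0],
)

```text
time: 5.4
position: [0.4636, -0.321, 0.2521]
tcp_rot: [-180.0, -0.0, 90.0]
ft_force: [-0.7, 0.0, 0.4]
grip_width: 0.0497
gripper_force: 12.0
```

```bash
python3 - <<'E'
from h import *
imaging.get_image('wrist');imaging.get_image('wrist')
w=grab('wrist','w2'); print(w['eye'],sense()['position'])
E
```

```text
[ 0.46353922 -0.25600331  0.42248741] [ 0.46351249 -0.3210163   0.25155924]
```

View pics/w2.png

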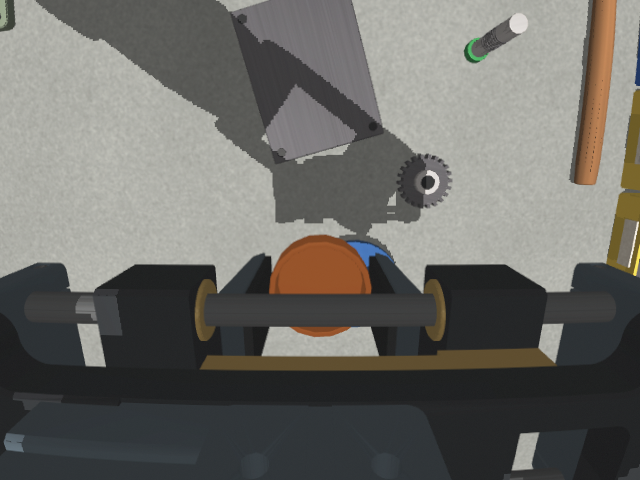

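Emit:
apply_moves(
  steps=[12, 0, 0, 0, 0, 0, 12, 0, 0, 0, 0, 0, 12, 0, 0, 0, 0, 0, 12, 0, 0, 0, 0, 0, 12, 0, 0, 0, 0, 0],
)

```text
time: 6.18
position: [0.4641, -0.2581, 0.2525]
tcp_rot: [180.0, 0.0, 90.0]
ft_force: [0.1, -0.1, -0.2]
grip_width: 0.0493
gripper_force: 12.0
```

```bash
python3 - <<'E'
from h import *
imaging.get_image('wrist');imaging.get_image('wrist')
w=grab('wrist','w3'); np.save('w3.npy',w,allow_pickle=True); print(w['eye'],sense()['position'])
a=w['color'][0:240,180:440].copy().astype(float)
a=np.clip((a-30)*1.6,0,255).astype(np.uint8)
cv2.imwrite('pics/c3.png',cv2.resize(a,None,fx=2.5,fy=2.5,interpolation=cv2.INTER_CUBIC))
E
```

```text
[ 0.46366935 -0.1907833   0.4236686 ] [ 0.46414477 -0.25870706  0.25249648]
```

View pics/c3.png

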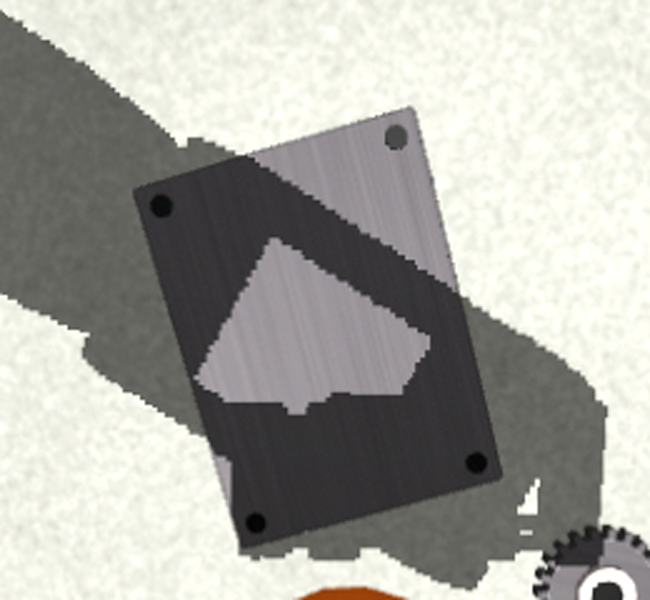

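```bash
python3 - <<'E'
from h import *
w=np.load('w3.npy',allow_pickle=True).item()
uv=np.array([(134,188),(412,107),(501,478),(241,548)],float)/2.5+[180,0]-.3
P=onz(w,uv,.012); print(P.round(4)); 
print([np.linalg.norm(P[i]-P[(i+1)%4]).round(4) for i in range(4)])
hol=onz(w,np.array([(161.5,206),(396,137),(476.5,463),(256,523)])/2.5+[180,0]-.3,.012); print(hol.mean(0))
c=P.mean(0); yv=(P[0]+P[1]-P[2]-P[3]); xv=P[1]+P[2]-P[0]-P[3]
print(c, np.degrees(np.arctan2(yv[1],yv[0]))-90, np.degrees(np.arctan2(xv[1],xv[0])))
im=w['color'];hsv=cv2.cvtColor(im,cv2.COLOR_BGR2HSV)
m=cv2.inRange(hsv,(5,150,60),(20,255,255)); m[:200]=0; m[340:]=0;m[:,:230]=0;m[:,420:]=0
k=blob(m); print(cv2.boundingRect(k)); k=k.reshape(-1,2)
up=k[(k[:,1]<292)]; 
z=sense()['position'][2]
# dish underside nearest to... rim outer circle at top
for zz in (z-.0025,z+.0135):
    Q=onz(w,up,zz); A=np.c_[2*Q[:,:2],np.ones(len(Q))]; s=np.linalg.lstsq(A,(Q[:,:2]**2).sum(1),rcond=None)[0]; print(zz,s[:2],np.sqrt(s[2]+s[0]**2+s[1]**2))
E
```

```text
[[ 0.3676 -0.1044  0.012 ]
 [ 0.4906 -0.0712  0.012 ]
 [ 0.5349 -0.2334  0.012 ]
 [ 0.4114 -0.2671  0.012 ]]
[np.float64(0.1273), np.float64(0.1682), np.float64(0.1281), np.float64(0.1685)]
[ 0.45133935 -0.16930886  0.012     ]
[ 0.45113177 -0.16901281  0.012     ] 15.170870362269582 15.180488028067838
(269, 235, 103, 59)
0.2499964795632077 [ 0.46379485 -0.25818536] 0.026236103254795893
0.2659964795632077 [ 0.46378329 -0.25197577] 0.023819033340740713
```

Emit:
apply_moves(
  steps=[18, -2.6, 38, 0, 0, 0, 18, -2.6, 38, 0, 0, 0, 18, -2.6, 38, 0, 0, 0, 18, -2.6, 38, 0, 0, 0, 17, -2.6, 38, 0, 0, 0],
)

```text
time: 6.95
position: [0.4513, -0.1703, 0.0614]
tcp_rot: [179.9, 0.0, 90.0]
ft_force: [0.6, -0.5, -0.4]
grip_width: 0.0494
gripper_force: 12.0
```

Emit:
apply_moves(
  steps=[0, 0, 12, 0, 0, 0, 0, 0, 12, 0, 0, 0, 0, 0, 12, 0, 0, 0, 0, 0, 8, 0, 0, 0, 0, 0, 0, 0, 0, 0],
)

```text
time: 7.58
position: [0.451, -0.1705, 0.0181]
tcp_rot: [-180.0, -0.0, 90.0]
ft_force: [-0.1, 0.4, 0.0]
grip_width: 0.0497
gripper_force: 12.0
```

Emit:
apply_moves(
  steps=[1, 0, 1.5, 0, 0, 0, 0, 0, 1.4, 0, 0, 0, 0, 0, 0, 0, 0, 0, 0, 0, 0, 0, 0, 0, 0, 0, 0, 0, 0, 0],
)

```text
time: 8.2
position: [0.4512, -0.1694, 0.0155]
tcp_rot: [180.0, 0.0, 90.0]
ft_force: [1.0, 0.1, -0.4]
grip_width: 0.05
gripper_force: 12.0
```

Emit:
apply_moves(
  steps=[0, 0, 0, 0, 0, 0, 0, 0, 0, 0, 0, 0, 0, 0, 0, 0, 0, 0, 0, 0, -10, 0, 0, 0, 0, 0, -30, 0, 0, 0],
  claw=0.8,
)

```text
time: 8.82
position: [0.4501, -0.1689, 0.0553]
tcp_rot: [-179.8, -0.1, 90.0]
ft_force: [0.8, -0.4, 0.1]
grip_width: 0.0729
gripper_force: 0.0
```

Emit:
apply_moves(
  steps=[5, 20, -30, 0, 0, 0, 10, 40, -30, 0, 0, 0, 16, 45, -30, 0, 0, 0, 16, 45, -30, 0, 0, 0, 16, 45, -30, 0, 0, 0],
  claw=1,
)

```text
time: 9.45
position: [0.6472, -0.1058, 0.2075]
tcp_rot: [179.9, 0.0, 90.0]
ft_force: [0.9, -0.6, -0.7]
grip_width: 0.0913
gripper_force: 0.0
```

```bash
python3 - <<'E'
from h import *
imaging.get_image('wrist');imaging.get_image('wrist')
w=grab('wrist','w4'); np.save('w4.npy',w,allow_pickle=True); print(w['eye'],sense()['position'])
u,v=proj(w,[.65,.006,.05])[0]; print(u,v); 
x0=int(min(max(u-70,0),500));y0=int(max(v-70,0)); print(x0,y0)
a=cv2.resize(w['color'][y0:y0+140,x0:x0+140],None,fx=4,fy=4,interpolation=cv2.INTER_CUBIC)
d=np.load('w3.npy',allow_pickle=True).item()
cv2.imwrite('pics/c4.png',np.clip(a.astype(float)*1.3,0,255))
E
```

```text
[ 0.64946885 -0.0375264   0.38057543] [ 0.64826758 -0.10559059  0.20727569]
316.57053792191147 104.08498403442863
246 34[ WARN:0@1.508] global loadsave.cpp:1063 imwrite_ Unsupported depth image for selected encoder is fallbacked to CV_8U.
```

View pics/c4.png

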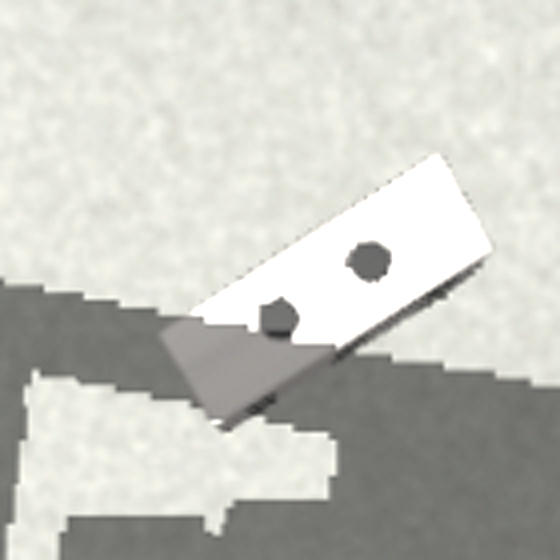

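```bash
cat >> h.py <<'E'
def quad(d,uv,z):
    P=onz(d,uv,z)[:,:2]; L=[float(np.linalg.norm(P[i]-P[(i+1)%len(P)]).round(4)) for i in range(4)]
    v=P[1]+P[2]-P[0]-P[3]; return P.mean(0),np.degrees(np.arctan2(v[1],v[0])),L
E
python3 - <<'E'
from h import *
w=np.load('w4.npy',allow_pickle=True).item()
c,a,L=quad(w,np.array([(161,332),(436,153),(493,248),(221,426)])/4+[246,34]-.4,.05); print(c,a,L)
hh=onz(w,np.array([(279,320),(369,261)])/4+[246,34]-.4,.05); print(hh.mean(0))
st=go(c[0],c[1],.09,a); go(c[0],c[1],.025,a,start=st)
E
```

```text
[0.65962612 0.00422103] 32.36700992010847 [0.0727, 0.0241, 0.0729, 0.0247]
[0.65900708 0.00417219 0.05      ]
[11.0, 1.2, 11.7, 0.0, 0.0, 0.101, 11.0, 0.0, 11.7, 0.0, 0.0, 0.101, 11.0, -1.1, 11.7, 0.0, 0.0, 0.101, 10.8, -2.2, 11.7, 0.0, 0.0, 0.101, 10.6, -3.2, 11.7, 0.0, 0.0, 0.101]
[10.2, -4.3, 11.8, 0.0, 0.0, 0.101, 9.7, -5.3, 11.7, 0.0, 0.0, 0.1, 9.1, -6.2, 11.8, 0.0, 0.0, 0.101, 8.4, -7.1, 11.7, 0.0, 0.0, 0.1, 7.6, -8.0, 11.8, 0.0, 0.0, 0.101]
[0.0, 0.0, 13.0, 0.0, 0.0, -0.0, 0.0, 0.0, 13.0, 0.0, 0.0, -0.0, 0.0, 0.0, 13.0, 0.0, 0.0, -0.0, 0.0, 0.0, 13.0, 0.0, 0.0, -0.0, 0.0, 0.0, 13.0, 0.0, 0.0, -0.0]
```

Emit:
apply_moves(
  steps=[11.0, 1.2, 11.7, 0.0, 0.0, 0.101, 11.0, 0.0, 11.7, 0.0, 0.0, 0.101, 11.0, -1.1, 11.7, 0.0, 0.0, 0.101, 10.8, -2.2, 11.7, 0.0, 0.0, 0.101, 10.6, -3.2, 11.7, 0.0, 0.0, 0.101],
)

```text
time: 10.22
position: [0.6497, -0.0518, 0.1459]
tcp_rot: [-179.9, 0.1, 60.8]
ft_force: [0.2, -0.4, -0.4]
grip_width: 0.0912
gripper_force: 0.0
```

Emit:
apply_moves(
  steps=[10.2, -4.3, 11.8, 0.0, 0.0, 0.101, 9.7, -5.3, 11.7, 0.0, 0.0, 0.1, 9.1, -6.2, 11.8, 0.0, 0.0, 0.101, 8.4, -7.1, 11.7, 0.0, 0.0, 0.1, 7.6, -8.0, 11.8, 0.0, 0.0, 0.101],
)

```text
time: 10.85
position: [0.6555, 0.0029, 0.0872]
tcp_rot: [-179.9, 0.2, 32.0]
ft_force: [-0.2, 0.1, 0.0]
grip_width: 0.0914
gripper_force: 0.0
```

Emit:
apply_moves(
  steps=[0, 0, 13, 0, 0, 0, 0, 0, 13, 0, 0, 0, 0, 0, 13, 0, 0, 0, 0, 0, 13, 0, 0, 0, 0, 0, 13, 0, 0, 0],
)

```text
time: 11.48
position: [0.6576, 0.0032, 0.0222]
tcp_rot: [180.0, 0.0, 32.2]
ft_force: [-0.6, 0.8, -1.0]
grip_width: 0.0913
gripper_force: 0.0
```

Emit:
apply_moves(
  steps=[0, 0, 0, 0, 0, 0, 0, 0, 0, 0, 0, 0, 0, 0, 0, 0, 0, 0, 0, 0, 0, 0, 0, 0, 0, 0, 0, 0, 0, 0],
  claw=0.05,
  force=40,
)

```text
time: 12.1
position: [0.6578, 0.0035, 0.0235]
tcp_rot: [180.0, -0.0, 32.2]
ft_force: [-0.3, 0.1, -0.2]
grip_width: 0.044
gripper_force: 0.0
```

Emit:
apply_moves(
  steps=[0, 0, 0, 0, 0, 0, 0, 0, 0, 0, 0, 0, 0, 0, 0, 0, 0, 0, 0, 0, 0, 0, 0, 0, 0, 0, 0, 0, 0, 0],
)

```text
time: 12.72
position: [0.6579, 0.0033, 0.0232]
tcp_rot: [180.0, -0.0, 32.2]
ft_force: [0.5, -1.4, 0.8]
grip_width: 0.0249
gripper_force: 40.0
```

```bash
python3 - <<'E'
from h import *
p=sense()['position']
st=go(p[0],p[1],.12,32.2,n=5); st=go(.4620,-.2152,.12,15.2,start=st); go(.4620,-.2152,.045,15.2,start=st)
E
```

```text
[-0.0, 0.0, -19.4, 0.0, 0.0, 0.0, -0.0, 0.0, -19.3, 0.0, 0.0, 0.0, -0.0, 0.0, -19.4, 0.0, 0.0, 0.0, -0.0, 0.0, -19.3, 0.0, 0.0, 0.0, -0.0, 0.0, -19.4, 0.0, 0.0, 0.001]
[-28.2, 8.1, 0.0, 0.0, 0.0, 0.03, -28.0, 8.9, 0.0, 0.0, 0.0, 0.03, -27.7, 9.7, 0.0, 0.0, 0.0, 0.03, -27.4, 10.6, 0.0, 0.0, 0.0, 0.029, -27.0, 11.3, 0.0, 0.0, 0.0, 0.03]
[-26.7, 12.2, 0.0, 0.0, 0.0, 0.029, -26.3, 12.9, 0.0, 0.0, 0.0, 0.03, -26.0, 13.7, 0.0, 0.0, 0.0, 0.029, -25.5, 14.5, 0.0, 0.0, 0.0, 0.03, -25.1, 15.2, 0.0, 0.0, 0.0, 0.029]
[-0.0, -0.0, 15.0, 0.0, 0.0, 0.0, -0.0, -0.0, 15.0, 0.0, 0.0, 0.0, -0.0, -0.0, 15.0, 0.0, 0.0, 0.0, -0.0, -0.0, 15.0, 0.0, 0.0, 0.0, -0.0, -0.0, 15.0, 0.0, 0.0, 0.0]
```

Emit:
apply_moves(
  steps=[0, 0, -19.4, 0, 0, 0, 0, 0, -19.4, 0, 0, 0, 0, 0, -19.4, 0, 0, 0, 0, 0, -19.4, 0, 0, 0, 0, 0, -19.4, 0, 0, 0],
)

```text
time: 13.35
position: [0.6562, 0.0037, 0.119]
tcp_rot: [-179.9, 0.2, 32.2]
ft_force: [-0.5, -0.9, -4.8]
grip_width: 0.0249
gripper_force: 40.0
```

Emit:
apply_moves(
  steps=[-28.2, 8.1, 0.0, 0.0, 0.0, 0.03, -28.0, 8.9, 0.0, 0.0, 0.0, 0.03, -27.7, 9.7, 0.0, 0.0, 0.0, 0.03, -27.4, 10.6, 0.0, 0.0, 0.0, 0.029, -27.0, 11.3, 0.0, 0.0, 0.0, 0.03],
)

```text
time: 13.98
position: [0.5578, -0.1061, 0.1188]
tcp_rot: [-179.9, 0.2, 23.7]
ft_force: [-1.0, -0.6, -4.8]
grip_width: 0.0249
gripper_force: 40.0
```

Emit:
apply_moves(
  steps=[-26.7, 12.2, 0.0, 0.0, 0.0, 0.029, -26.3, 12.9, 0.0, 0.0, 0.0, 0.03, -26.0, 13.7, 0.0, 0.0, 0.0, 0.029, -25.5, 14.5, 0.0, 0.0, 0.0, 0.03, -25.1, 15.2, 0.0, 0.0, 0.0, 0.029],
)

```text
time: 14.6
position: [0.4602, -0.2151, 0.119]
tcp_rot: [-179.9, 0.1, 15.2]
ft_force: [-0.5, 0.3, -5.6]
grip_width: 0.025
gripper_force: 40.0
```

Emit:
apply_moves(
  steps=[0, 0, 0, 0, 0, 0, 0, 0, 0, 0, 0, 0, 0, 0, 0, 0, 0, 0, 0, 0, 0, 0, 0, 0, 0, 0, 0, 0, 0, 0],
)

```text
time: 15.22
position: [0.4622, -0.2149, 0.1201]
tcp_rot: [-180.0, -0.0, 15.3]
ft_force: [0.1, 0.5, -5.0]
grip_width: 0.0247
gripper_force: 40.0
```

```bash
python3 - <<'E'
from h import *
w=grab('wrist','w5'); np.save('w5.npy',w,allow_pickle=True); print(sense()['position'],sense()['tcp_rot'])
go(.4620,-.2152,.045,15.2,n=5)
E
```

```text
[ 0.46217757 -0.21502004  0.12011397] [-1.79996518e+02 -4.31527458e-03  1.53145741e+01]
[-0.0, 0.0, 15.0, 0.0, 0.0, 0.0, -0.1, 0.0, 15.0, 0.0, 0.0, 0.0, -0.0, 0.0, 15.0, 0.0, 0.0, 0.001, -0.1, 0.1, 15.1, 0.0, 0.0, 0.0, -0.0, 0.0, 15.0, 0.0, 0.0, 0.001]
```

View pics/w5.png

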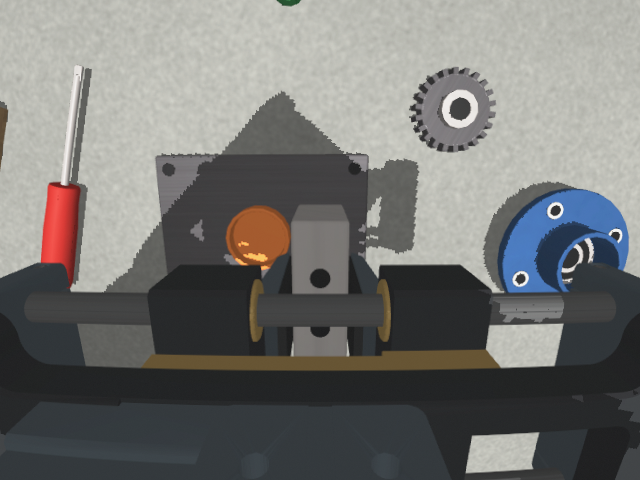

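```bash
python3 - <<'E'
from h import *
w=np.load('w5.npy',allow_pickle=True).item(); im=w['color']
c=np.array([.4512,-.1690]); R=Ro.from_euler('z',-15.2,degrees=True).as_matrix()[:2,:2]
f=lambda uv,z:((onz(w,uv,z)[:,:2]-c)@R.T*1000).round(1)
print('plate edge corners',f([(157,157),(368,155)],.012).tolist())
print('block top end', f([(292,206),(348,206)],.12-.0235+.05).tolist(), 'tcp',((np.array([.4622,-.2150])-c)@R.T*1000).round(1))
hsv=cv2.cvtColor(im,cv2.COLOR_BGR2HSV)
m=cv2.inRange(hsv,(5,150,60),(20,255,255));m[:195]=0;m[275:]=0;m[:,:215]=0;m[:,300:]=0
k=blob(m).reshape(-1,2);print(k.min(0),k.max(0)); k=k[(k[:,1]<245)&(k[:,0]<283)]
Q=onz(w,k,.028)[:,:2];A=np.c_[2*Q,np.ones(len(Q))];s=np.linalg.lstsq(A,(Q**2).sum(1),rcond=None)[0]
print('dish',(R@(s[:2]-c)*1000).round(1),np.sqrt(s[2]+s[:2]@s[:2]))
E
```

```text
plate edge corners [[63.5, 82.6], [64.3, -84.4]]
block top end [[43.7, -34.9], [43.8, -58.3]] tcp [ -1.4 -47.3]
[226 206] [290 269]
dish [ 0. -0.] 0.026192044952116692
```

Emit:
apply_moves(
  steps=[0, 0, 18, 0, 0, 0, 0, 0, 18, 0, 0, 0, 0, 0, 18, 0, 0, 0, 0, 0, 18, 0, 0, 0, 0, 0, 9, 0, 0, 0],
)

```text
time: 15.9
position: [0.4617, -0.215, 0.0383]
tcp_rot: [-179.9, 0.1, 15.3]
ft_force: [0.4, 0.4, -4.9]
grip_width: 0.0249
gripper_force: 40.0
```

Emit:
apply_moves(
  steps=[0, 0, 1, 0, 0, 0, 0, 0, 1, 0, 0, 0, 0, 0, 1, 0, 0, 0, 0, 0, 0.6, 0, 0, 0, 0, 0, 0, 0, 0, 0],
)

```text
time: 16.52
position: [0.4621, -0.2153, 0.0357]
tcp_rot: [180.0, -0.0, 15.3]
ft_force: [0.7, -0.4, -5.5]
grip_width: 0.0246
gripper_force: 40.0
```

Emit:
apply_moves(
  steps=[0, 0, 0.4, 0, 0, 0, 0, 0, 0.4, 0, 0, 0, 0, 0, 0, 0, 0, 0, 0, 0, 0, 0, 0, 0, 0, 0, 0, 0, 0, 0],
)

```text
time: 17.15
position: [0.4621, -0.2153, 0.0352]
tcp_rot: [180.0, -0.0, 15.3]
ft_force: [-1.4, 1.1, 3.7]
grip_width: 0.025
gripper_force: 40.0
```

Emit:
apply_moves(
  steps=[0, 0, 0, 0, 0, 0, 0, 0, 0, 0, 0, 0, 0, 0, 0, 0, 0, 0, 0, 0, 0, 0, 0, 0, 0, 0, -5, 0, 0, 0],
  claw=0.6,
)

```text
time: 17.77
position: [0.4617, -0.2152, 0.0396]
tcp_rot: [-180.0, 0.0, 15.3]
ft_force: [-0.3, -0.1, 0.3]
grip_width: 0.0549
gripper_force: 0.0
```

```bash
python3 - <<'E'
from h import *
p=sense()['position']
st=go(p[0],p[1],.16,15.3,n=5); st=go(.56,.205,.22,90,start=st,step=50)
E
```

```text
[-0.0, 0.0, -24.1, 0.0, 0.0, -0.0, -0.0, 0.0, -24.1, 0.0, 0.0, -0.0, -0.0, 0.0, -24.1, 0.0, 0.0, -0.0, -0.0, 0.0, -24.0, 0.0, 0.0, -0.0, -0.0, 0.0, -24.1, 0.0, 0.0, -0.0]
[20.6, -37.9, -6.0, 0.0, 0.0, -0.13, 25.3, -35.0, -6.0, 0.0, 0.0, -0.13, 29.6, -31.4, -6.0, 0.0, 0.0, -0.13, 33.4, -27.3, -6.0, 0.0, 0.0, -0.131, 36.7, -22.7, -6.0, 0.0, 0.0, -0.13]
[39.3, -17.7, -6.0, 0.0, 0.0, -0.131, 41.3, -12.4, -6.0, 0.0, 0.0, -0.13, 42.6, -7.0, -6.0, 0.0, 0.0, -0.131, 43.1, -1.3, -6.0, 0.0, 0.0, -0.13, 43.0, 4.3, -6.0, 0.0, 0.0, -0.131]
```

Emit:
apply_moves(
  steps=[0, 0, -24, 0, 0, 0, 0, 0, -24, 0, 0, 0, 0, 0, -24, 0, 0, 0, 0, 0, -24, 0, 0, 0, 0, 0, -24, 0, 0, 0],
)

```text
time: 18.4
position: [0.462, -0.2152, 0.1609]
tcp_rot: [180.0, -0.0, 15.3]
ft_force: [0.8, 0.3, -0.6]
grip_width: 0.0547
gripper_force: 0.0
```

Emit:
apply_moves(
  steps=[20.6, -37.9, -6.0, 0.0, 0.0, -0.13, 25.3, -35.0, -6.0, 0.0, 0.0, -0.13, 29.6, -31.4, -6.0, 0.0, 0.0, -0.13, 33.4, -27.3, -6.0, 0.0, 0.0, -0.131, 36.7, -22.7, -6.0, 0.0, 0.0, -0.13],
  claw=1,
)

```text
time: 19.02
position: [0.5113, -0.0038, 0.1904]
tcp_rot: [180.0, -0.0, 52.8]
ft_force: [0.9, 0.1, -0.1]
grip_width: 0.0911
gripper_force: 0.0
```

Emit:
apply_moves(
  steps=[39.3, -17.7, -6.0, 0.0, 0.0, -0.131, 41.3, -12.4, -6.0, 0.0, 0.0, -0.13, 42.6, -7.0, -6.0, 0.0, 0.0, -0.131, 43.1, -1.3, -6.0, 0.0, 0.0, -0.13, 43.0, 4.3, -6.0, 0.0, 0.0, -0.131],
)

```text
time: 19.65
position: [0.5604, 0.2063, 0.2203]
tcp_rot: [180.0, -0.0, 90.3]
ft_force: [0.5, -0.1, 0.9]
grip_width: 0.0911
gripper_force: 0.0
```

```bash
python3 - <<'E'
from h import *
for i in range(4): imaging.get_image('wrist')
w=grab('wrist','w6'); np.save('w6.npy',w,allow_pickle=True); print(sense()['position'])
u,v=proj(w,[.589,.285,.05])[0]; x0=int(max(u-70,0));y0=int(max(v-70,0)); print(u,v,x0,y0)
a=cv2.resize(w['color'][y0:y0+140,x0:x0+140],None,fx=4,fy=4,interpolation=cv2.INTER_CUBIC)
cv2.imwrite('pics/c6.png',np.clip(a.astype(float)*1.3,0,255).astype(np.uint8))
E
```

```text
[0.55988467 0.20441652 0.21961144]
350.79785525014375 139.96729136658908 280 69
```

View pics/c6.png

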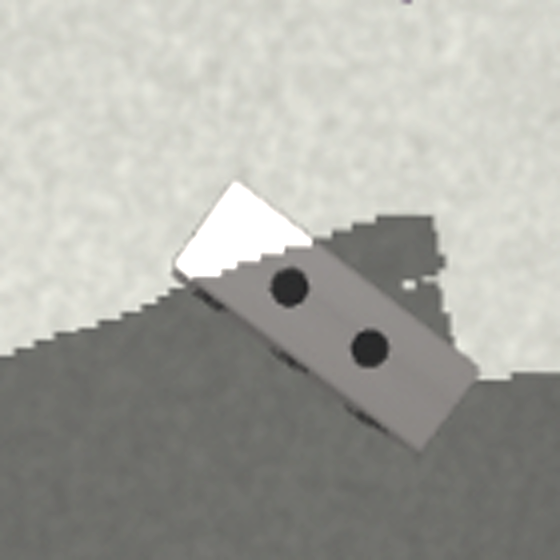

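```bash
python3 - <<'E'
from h import *
w=np.load('w6.npy',allow_pickle=True).item()
c,a,L=quad(w,np.array([(176,265),(421,450),(479,373),(236,181)])/4+[280,69]-.4,.05); print(c,a,L)
hh=onz(w,np.array([(289,287),(370,348)])/4+[280,69]-.4,.05); print(hh.mean(0))
c=(c+hh.mean(0)[:2])/2
st=go(c[0],c[1],.09,a+180); go(c[0],c[1],.025,a+180,start=st)
E
```

```text
[0.59984972 0.27740596] -36.32164476046465 [0.0736, 0.0227, 0.0734, 0.0236]
[0.59982224 0.27761236 0.05      ]
[7.3, 4.0, 13.0, 0.0, 0.0, -0.094, 6.9, 4.7, 13.0, 0.0, 0.0, -0.094, 6.4, 5.3, 13.0, 0.0, 0.0, -0.094, 5.9, 5.9, 12.9, 0.0, 0.0, -0.094, 5.3, 6.4, 13.0, 0.0, 0.0, -0.094]
[4.7, 6.9, 12.9, 0.0, 0.0, -0.093, 4.1, 7.3, 13.0, 0.0, 0.0, -0.094, 3.4, 7.6, 12.9, 0.0, 0.0, -0.093, 2.7, 7.9, 13.0, 0.0, 0.0, -0.094, 1.9, 8.1, 12.9, 0.0, 0.0, -0.093]
[-0.0, -0.0, 13.0, 0.0, 0.0, -0.0, -0.0, -0.0, 13.0, 0.0, 0.0, -0.0, -0.0, -0.0, 13.0, 0.0, 0.0, -0.0, -0.0, -0.0, 13.0, 0.0, 0.0, -0.0, -0.0, -0.0, 13.0, 0.0, 0.0, -0.0]
```

Emit:
apply_moves(
  steps=[7.3, 4.0, 13.0, 0.0, 0.0, -0.094, 6.9, 4.7, 13.0, 0.0, 0.0, -0.094, 6.4, 5.3, 13.0, 0.0, 0.0, -0.094, 5.9, 5.9, 12.9, 0.0, 0.0, -0.094, 5.3, 6.4, 13.0, 0.0, 0.0, -0.094],
)

```text
time: 20.52
position: [0.5803, 0.2398, 0.1545]
tcp_rot: [-180.0, 0.0, 117.0]
ft_force: [0.2, 0.1, 0.3]
grip_width: 0.0915
gripper_force: 0.0
```

Emit:
apply_moves(
  steps=[4.7, 6.9, 12.9, 0.0, 0.0, -0.093, 4.1, 7.3, 13.0, 0.0, 0.0, -0.094, 3.4, 7.6, 12.9, 0.0, 0.0, -0.093, 2.7, 7.9, 13.0, 0.0, 0.0, -0.094, 1.9, 8.1, 12.9, 0.0, 0.0, -0.093],
)

```text
time: 21.15
position: [0.6003, 0.2765, 0.0899]
tcp_rot: [-180.0, 0.0, 143.7]
ft_force: [0.8, 0.1, 0.3]
grip_width: 0.0913
gripper_force: 0.0
```

Emit:
apply_moves(
  steps=[0, 0, 13, 0, 0, 0, 0, 0, 13, 0, 0, 0, 0, 0, 13, 0, 0, 0, 0, 0, 13, 0, 0, 0, 0, 0, 13, 0, 0, 0],
)

```text
time: 21.78
position: [0.6002, 0.278, 0.0243]
tcp_rot: [180.0, 0.0, 143.7]
ft_force: [0.6, -0.3, 0.1]
grip_width: 0.0906
gripper_force: 0.0
```

Emit:
apply_moves(
  steps=[0, 0, 0, 0, 0, 0, 0, 0, 0, 0, 0, 0, 0, 0, 0, 0, 0, 0, 0, 0, 0, 0, 0, 0, 0, 0, 0, 0, 0, 0],
  claw=0.05,
  force=40,
)

```text
time: 22.4
position: [0.6003, 0.2781, 0.0254]
tcp_rot: [180.0, 0.0, 143.7]
ft_force: [-0.3, -0.2, -1.0]
grip_width: 0.0439
gripper_force: 0.0
```

Emit:
apply_moves(
  steps=[0, 0, 0, 0, 0, 0, 0, 0, 0, 0, 0, 0, 0, 0, 0, 0, 0, 0, 0, 0, 0, 0, 0, 0, 0, 0, 0, 0, 0, 0],
)

```text
time: 23.02
position: [0.6, 0.2778, 0.0251]
tcp_rot: [-180.0, -0.0, 143.7]
ft_force: [-0.7, -1.8, -0.0]
grip_width: 0.025
gripper_force: 40.0
```

```bash
python3 - <<'E'
from h import *
s=sense(); p=np.array(s['position']);w=np.deg2rad(s['tcp_rot'][2]); c=np.array([.59984,.2775])
off=(c-p[:2])@[np.cos(w),np.sin(w)]; print(p,s['tcp_rot'],off)
t=np.deg2rad(15.2); x=np.array([np.cos(t),np.sin(t)]); y=np.array([-x[1],x[0]])
T=np.array([.4512,-.1690])+.0475*y+off*x   # tool x is -plate x at yaw 195.2
print(T)
st=go(p[0],p[1],.12,s['tcp_rot'][2],n=5); st=go(T[0],T[1],.12,195.2,start=st,step=40)
E
```

```text
[0.60001923 0.27781602 0.02514551] [-1.79968252e+02 -5.15514600e-03  1.43686816e+02] -4.272605419321644e-05
[ 0.43870478 -0.12317292]
[-0.0, 0.0, -19.0, 0.0, 0.0, -0.0, -0.0, 0.0, -19.0, 0.0, 0.0, -0.0, -0.0, 0.0, -19.0, 0.0, 0.0, -0.0, -0.0, 0.0, -18.9, 0.0, 0.0, -0.0, -0.0, 0.0, -19.0, 0.0, 0.0, -0.0]
[-7.2, -27.9, 0.0, 0.0, 0.0, -0.06, -5.5, -28.3, 0.0, 0.0, 0.0, -0.06, -3.8, -28.6, 0.0, 0.0, 0.0, -0.06, -2.0, -28.7, 0.0, 0.0, 0.0, -0.06, -0.3, -28.8, 0.0, 0.0, 0.0, -0.06]
[1.4, -28.8, 0.0, 0.0, 0.0, -0.06, 3.1, -28.6, 0.0, 0.0, 0.0, -0.06, 4.8, -28.4, 0.0, 0.0, 0.0, -0.06, 6.5, -28.1, 0.0, 0.0, 0.0, -0.06, 8.2, -27.6, 0.0, 0.0, 0.0, -0.06]
[9.9, -27.1, 0.0, 0.0, 0.0, -0.06, 11.5, -26.4, 0.0, 0.0, 0.0, -0.06, 13.0, -25.7, 0.0, 0.0, 0.0, -0.06, 14.5, -24.9, 0.0, 0.0, 0.0, -0.06, 16.1, -24.0, 0.0, 0.0, 0.0, -0.059]
```

Emit:
apply_moves(
  steps=[0, 0, -19, 0, 0, 0, 0, 0, -19, 0, 0, 0, 0, 0, -19, 0, 0, 0, 0, 0, -19, 0, 0, 0, 0, 0, -19, 0, 0, 0],
)

```text
time: 23.65
position: [0.5993, 0.2779, 0.1189]
tcp_rot: [-179.9, -0.1, 143.7]
ft_force: [0.3, -0.1, -5.1]
grip_width: 0.0246
gripper_force: 40.0
```

Emit:
apply_moves(
  steps=[-7.2, -27.9, 0.0, 0.0, 0.0, -0.06, -5.5, -28.3, 0.0, 0.0, 0.0, -0.06, -3.8, -28.6, 0.0, 0.0, 0.0, -0.06, -2.0, -28.7, 0.0, 0.0, 0.0, -0.06, -0.3, -28.8, 0.0, 0.0, 0.0, -0.06],
)

```text
time: 24.28
position: [0.5452, 0.1435, 0.1188]
tcp_rot: [-179.9, -0.1, 161.0]
ft_force: [0.7, 1.0, -5.4]
grip_width: 0.0248
gripper_force: 40.0
```

Emit:
apply_moves(
  steps=[1.4, -28.8, 0.0, 0.0, 0.0, -0.06, 3.1, -28.6, 0.0, 0.0, 0.0, -0.06, 4.8, -28.4, 0.0, 0.0, 0.0, -0.06, 6.5, -28.1, 0.0, 0.0, 0.0, -0.06, 8.2, -27.6, 0.0, 0.0, 0.0, -0.06],
)

```text
time: 24.9
position: [0.4916, 0.01, 0.1191]
tcp_rot: [180.0, -0.1, 178.2]
ft_force: [0.3, -0.2, -5.5]
grip_width: 0.0247
gripper_force: 40.0
```

Emit:
apply_moves(
  steps=[9.9, -27.1, 0.0, 0.0, 0.0, -0.06, 11.5, -26.4, 0.0, 0.0, 0.0, -0.06, 13.0, -25.7, 0.0, 0.0, 0.0, -0.06, 14.5, -24.9, 0.0, 0.0, 0.0, -0.06, 16.1, -24.0, 0.0, 0.0, 0.0, -0.059],
)

```text
time: 25.52
position: [0.4378, -0.1235, 0.1192]
tcp_rot: [179.9, -0.1, -164.7]
ft_force: [1.2, 0.0, -5.7]
grip_width: 0.0249
gripper_force: 40.0
```

Emit:
apply_moves(
  steps=[0, 0, 0, 0, 0, 0, 0, 0, 0, 0, 0, 0, 0, 0, 0, 0, 0, 0, 0, 0, 0, 0, 0, 0, 0, 0, 0, 0, 0, 0],
)

```text
time: 26.15
position: [0.439, -0.1226, 0.1201]
tcp_rot: [180.0, 0.0, -164.8]
ft_force: [0.1, 0.2, -6.2]
grip_width: 0.0245
gripper_force: 40.0
```

Emit:
apply_moves(
  steps=[0, -0.5, 18, 0, 0, 0, 0, 0, 18, 0, 0, 0, 0, 0, 18, 0, 0, 0, 0, 0, 18, 0, 0, 0, 0, 0, 9, 0, 0, 0],
)

```text
time: 26.78
position: [0.4387, -0.1232, 0.0384]
tcp_rot: [180.0, -0.1, -164.8]
ft_force: [-0.0, -0.2, -5.8]
grip_width: 0.0247
gripper_force: 40.0
```

Emit:
apply_moves(
  steps=[0, 0, 0.5, 0, 0, 0, 0, 0, 0.5, 0, 0, 0, 0, 0, 0.6, 0, 0, 0, 0, 0, 0.6, 0, 0, 0, 0, 0, 0, 0, 0, 0],
)

```text
time: 27.4
position: [0.4391, -0.1235, 0.0372]
tcp_rot: [-180.0, 0.0, -164.8]
ft_force: [-0.1, 0.7, -5.8]
grip_width: 0.0248
gripper_force: 40.0
```

Emit:
apply_moves(
  steps=[0, 0, 0.4, 0, 0, 0, 0, 0, 0.3, 0, 0, 0, 0, 0, 0, 0, 0, 0, 0, 0, 0, 0, 0, 0, 0, 0, 0, 0, 0, 0],
)

```text
time: 28.02
position: [0.4392, -0.1236, 0.0371]
tcp_rot: [-180.0, 0.0, -164.8]
ft_force: [-2.1, -0.6, 5.3]
grip_width: 0.0248
gripper_force: 40.0
```

Emit:
apply_moves(
  steps=[0, 0, 0, 0, 0, 0, 0, 0, 0, 0, 0, 0, 0, 0, 0, 0, 0, 0, 0, 0, 0, 0, 0, 0, 0, 0, -5, 0, 0, 0],
  claw=0.6,
)

```text
time: 28.65
position: [0.4387, -0.1234, 0.0411]
tcp_rot: [180.0, -0.0, -164.8]
ft_force: [0.6, -0.2, -0.6]
grip_width: 0.0549
gripper_force: 0.0
```

Emit:
apply_moves(
  steps=[0, 0, -30, 0, 0, 0, 0, 0, -35, 0, 0, 0, 0, 0, -40, 0, 0, 0, 0, 0, -40, 0, 0, 0, 0, 0, -40, 0, 0, 0],
)

```text
time: 29.28
position: [0.4387, -0.1234, 0.228]
tcp_rot: [-180.0, 0.0, -164.8]
ft_force: [-0.6, -1.4, 1.0]
grip_width: 0.0551
gripper_force: 0.0
```

```bash
python3 - <<'E'
from h import *
for i in range(3): imaging.get_image('wrist')
w=grab('wrist','w7'); np.save('w7.npy',w,allow_pickle=True);print(sense()['position'])
go(.59,-.447,.24,150,step=50)
E
```

```text
[ 0.43900971 -0.12345313  0.22679434]
[-6.1, -35.2, -1.3, 0.0, 0.0, 0.079, -8.8, -34.6, -1.3, 0.0, 0.0, 0.079, -11.6, -33.8, -1.3, 0.0, 0.0, 0.079, -14.2, -32.8, -1.3, 0.0, 0.0, 0.079, -16.7, -31.5, -1.3, 0.0, 0.0, 0.079]
[-19.2, -30.1, -1.3, 0.0, 0.0, 0.079, -21.5, -28.5, -1.4, 0.0, 0.0, 0.079, -23.6, -26.7, -1.3, 0.0, 0.0, 0.079, -25.7, -24.8, -1.4, 0.0, 0.0, 0.078, -27.5, -22.8, -1.3, 0.0, 0.0, 0.079]
```

View pics/w7.png

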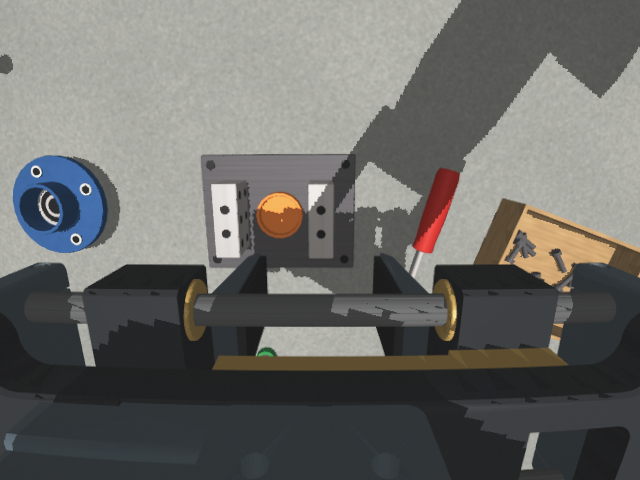

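```bash
python3 - <<'E'
from h import *
w=np.load('w7.npy',allow_pickle=True).item()
q=lambda u,z:quad(w,u,z)
for n,u,z in [('plate',[(354,266),(354.5,153.5),(202,156),(211,267)],.012),('L',[(216.5,258),(211,184),(236,183),(240.5,258)],.062),('R',[(308,257),(308,184),(333,184),(332,257)],.062)]:
    c,a,L=quad(w,u,z); print(n,c.round(4),round(a,1),L)
im=w['color'];hsv=cv2.cvtColor(im,cv2.COLOR_BGR2HSV)
m=cv2.inRange(hsv,(5,150,60),(20,255,255));m[:185]=0;m[250:]=0;m[:,:240]=0;m[:,315:]=0
k=blob(m);e=cv2.fitEllipse(k);print('dish',onz(w,[e[0]],.022),e)
m=cv2.inRange(hsv,(100,120,40),(125,255,255));m[:,130:]=0;k=blob(m);e=cv2.fitEllipse(k);print('hub',e,onz(w,[e[0]],.030))
E
```

```text
plate [ 0.4505 -0.1678] -164.1 [0.128, 0.1665, 0.1276, 0.1681]
L [ 0.4635 -0.2139] -164.6 [0.0748, 0.0245, 0.0756, 0.0247]
R [ 0.4388 -0.1238] -165.2 [0.0732, 0.024, 0.0732, 0.0242]
dish [[ 0.45083563 -0.16721979  0.022     ]] ((279.3097839355469, 214.56826782226562), (44.86346435546875, 45.07054901123047), 38.69435501098633)
hub ((59.43681335449219, 203.527099609375), (87.40707397460938, 100.96614837646484), 141.925048828125) [[ 0.50077006 -0.40836847  0.03      ]]
```

Emit:
apply_moves(
  steps=[-6.1, -35.2, -1.3, 0.0, 0.0, 0.079, -8.8, -34.6, -1.3, 0.0, 0.0, 0.079, -11.6, -33.8, -1.3, 0.0, 0.0, 0.079, -14.2, -32.8, -1.3, 0.0, 0.0, 0.079, -16.7, -31.5, -1.3, 0.0, 0.0, 0.079],
  claw=1,
)

```text
time: 30.1
position: [0.5141, -0.2859, 0.2307]
tcp_rot: [179.9, -0.2, 172.4]
ft_force: [0.6, 0.3, 0.1]
grip_width: 0.0909
gripper_force: 0.0
```

Emit:
apply_moves(
  steps=[-19.2, -30.1, -1.3, 0.0, 0.0, 0.079, -21.5, -28.5, -1.4, 0.0, 0.0, 0.079, -23.6, -26.7, -1.3, 0.0, 0.0, 0.079, -25.7, -24.8, -1.4, 0.0, 0.0, 0.078, -27.5, -22.8, -1.3, 0.0, 0.0, 0.079],
)

```text
time: 30.72
position: [0.5898, -0.4476, 0.237]
tcp_rot: [180.0, -0.2, 149.8]
ft_force: [0.6, -0.8, 0.1]
grip_width: 0.0908
gripper_force: 0.0
```

```bash
python3 - <<'E'
from h import *
for i in range(3): imaging.get_image('wrist')
w=grab('wrist','w8'); np.save('w8.npy',w,allow_pickle=True);print(sense()['position'],sense()['tcp_rot'])
hsv=cv2.cvtColor(w['color'],cv2.COLOR_BGR2HSV)
m=cv2.inRange(hsv,(100,120,30),(125,255,255));k=blob(m);e=cv2.fitEllipse(k);print('hub',e,onz(w,[e[0]],.030))
E
```

```text
[ 0.58929004 -0.44673482  0.23678743] [179.9400814   -0.25438242 149.98520588]
hub ((309.2896728515625, 127.47913360595703), (103.47352600097656, 106.70543670654297), 173.8206024169922) [[ 0.50189688 -0.40942257  0.03      ]]
```

View pics/w8.png

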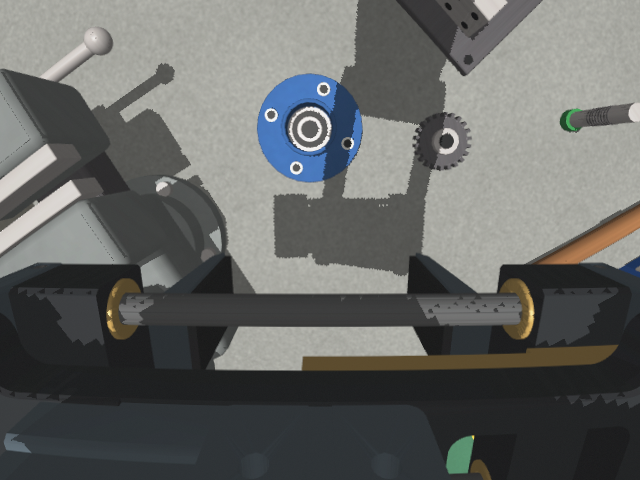

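```bash
python3 - <<'E'
from h import *
st=go(.502,-.4094,.085,150); go(.502,-.4094,.037,150,start=st)
E
```

```text
[18.9, -2.3, 30.4, 0.0, 0.0, -0.0, 18.8, -2.3, 30.3, 0.0, 0.0, -0.0, 18.9, -2.2, 30.4, 0.0, 0.0, -0.0, 18.8, -2.3, 30.3, 0.0, 0.0, -0.0, 18.9, -2.2, 30.4, 0.0, 0.0, -0.0]
[-0.0, -0.0, 9.6, 0.0, 0.0, -0.0, -0.0, -0.0, 9.6, 0.0, 0.0, -0.0, -0.0, -0.0, 9.6, 0.0, 0.0, -0.0, -0.0, -0.0, 9.6, 0.0, 0.0, -0.0, -0.0, -0.0, 9.6, 0.0, 0.0, -0.0]
```

Emit:
apply_moves(
  steps=[18.9, -2.3, 30.4, 0, 0, 0, 18.8, -2.3, 30.3, 0, 0, 0, 18.9, -2.2, 30.4, 0, 0, 0, 18.8, -2.3, 30.3, 0, 0, 0, 18.9, -2.2, 30.4, 0, 0, 0],
)

```text
time: 31.55
position: [0.5013, -0.4076, 0.0867]
tcp_rot: [180.0, -0.1, 150.1]
ft_force: [0.7, -0.5, -0.0]
grip_width: 0.0913
gripper_force: 0.0
```

Emit:
apply_moves(
  steps=[0, 0, 10, 0, 0, 0, 0, 0, 10, 0, 0, 0, 0, 0, 10, 0, 0, 0, 0, 0, 10, 0, 0, 0, 0, 0, 8, 0, 0, 0],
)

```text
time: 32.17
position: [0.5029, -0.4097, 0.0391]
tcp_rot: [180.0, 0.0, 150.0]
ft_force: [1.2, -0.1, 0.1]
grip_width: 0.0908
gripper_force: 0.0
```

Emit:
apply_moves(
  steps=[0, 0, 0, 0, 0, 0, 0, 0, 0, 0, 0, 0, 0, 0, 0, 0, 0, 0, 0, 0, 0, 0, 0, 0, 0, 0, 0, 0, 0, 0],
)

```text
time: 32.8
position: [0.5027, -0.4097, 0.0398]
tcp_rot: [-180.0, 0.0, 150.0]
ft_force: [0.3, 0.2, -0.7]
grip_width: 0.0913
gripper_force: 0.0
```

Emit:
apply_moves(
  steps=[0, 0, 1.5, 0, 0, 0, 0, 0, 1, 0, 0, 0, 0, 0, 0, 0, 0, 0, 0, 0, 0, 0, 0, 0, 0, 0, 0, 0, 0, 0],
)

```text
time: 33.42
position: [0.5027, -0.4097, 0.0372]
tcp_rot: [180.0, 0.0, 150.0]
ft_force: [-1.1, 0.1, -0.2]
grip_width: 0.0914
gripper_force: 0.0
```

Emit:
apply_moves(
  steps=[0, 0, 0, 0, 0, 0, 0, 0, 0, 0, 0, 0, 0, 0, 0, 0, 0, 0, 0, 0, 0, 0, 0, 0, 0, 0, 0, 0, 0, 0],
  claw=0.4,
  force=45,
)

```text
time: 34.05
position: [0.5025, -0.4098, 0.0372]
tcp_rot: [-180.0, 0.0, 150.0]
ft_force: [-0.8, -1.1, -0.1]
grip_width: 0.0527
gripper_force: 45.0
```

Emit:
apply_moves(
  steps=[0, 0, 0, 0, 0, 0, 0, 0, 0, 0, 0, 0, 0, 0, 0, 0, 0, 0, 0, 0, 0, 0, 0, 0, 0, 0, 0, 0, 0, 0],
)

```text
time: 34.67
position: [0.5026, -0.4097, 0.0372]
tcp_rot: [-180.0, 0.0, 150.0]
ft_force: [-1.0, -1.6, 0.7]
grip_width: 0.0528
gripper_force: 45.0
```

Emit:
apply_moves(
  steps=[0, 0, -20, 0, 0, 0, 0, 0, -20, 0, 0, 0, 0, 0, -20, 0, 0, 0, 0, 0, -20, 0, 0, 0, 0, 0, -20, 0, 0, 0],
)

```text
time: 35.3
position: [0.5019, -0.4083, 0.1357]
tcp_rot: [179.9, -0.2, 150.0]
ft_force: [-0.3, 0.3, -6.4]
grip_width: 0.0528
gripper_force: 45.0
```

```bash
python3 - <<'E'
from h import *
print(sense()['position'],sense()['tcp_rot'],sense()['grip_width'])
go(.4512,-.1689,.137,150,step=30)
E
```

```text
[ 0.50190517 -0.408277    0.1356604 ] [179.90273881  -0.23290655 149.99067611] 0.05276150323946489
[16.4, 18.2, -0.1, 0.0, 0.0, -0.0, 16.4, 18.2, -0.1, 0.0, 0.0, -0.0, 16.4, 18.2, -0.1, 0.0, 0.0, -0.0, 16.3, 18.2, -0.1, 0.0, 0.0, -0.0, 16.4, 18.2, -0.2, 0.0, 0.0, -0.0]
[16.3, 18.2, -0.1, 0.0, 0.0, -0.0, 16.4, 18.2, -0.2, 0.0, 0.0, -0.0, 16.3, 18.2, -0.1, 0.0, 0.0, -0.0, 16.4, 18.2, -0.2, 0.0, 0.0, -0.0, 16.3, 18.1, -0.1, 0.0, 0.0, -0.0]
```

Emit:
apply_moves(
  steps=[16.4, 18.2, 0, 0, 0, 0, 16.4, 18.2, 0, 0, 0, 0, 16.4, 18.2, 0, 0, 0, 0, 16.4, 18.2, 0, 0, 0, 0, 16.4, 18.2, 0, 0, 0, 0],
)

```text
time: 35.92
position: [0.476, -0.2879, 0.1354]
tcp_rot: [179.9, -0.2, 150.0]
ft_force: [0.5, -0.7, -6.8]
grip_width: 0.0525
gripper_force: 45.0
```

Emit:
apply_moves(
  steps=[16.4, 18.2, 0, 0, 0, 0, 16.4, 18.2, 0, 0, 0, 0, 16.4, 18.2, 0, 0, 0, 0, 16.4, 18.2, 0, 0, 0, 0, 16.2, 18.2, 0, 0, 0, 0],
)

```text
time: 36.55
position: [0.4513, -0.1685, 0.137]
tcp_rot: [180.0, -0.0, 150.0]
ft_force: [-0.2, 0.3, -7.2]
grip_width: 0.0531
gripper_force: 45.0
```

Emit:
apply_moves(
  steps=[0, 0, 0, 0, 0, 0, 0, 0, 0, 0, 0, 0, 0, 0, 0, 0, 0, 0, 0, 0, 0, 0, 0, 0, 0, 0, 0, 0, 0, 0],
)

```text
time: 37.17
position: [0.4518, -0.1704, 0.1371]
tcp_rot: [180.0, 0.0, 150.0]
ft_force: [0.7, -0.1, -6.1]
grip_width: 0.0527
gripper_force: 45.0
```

```bash
python3 - <<'E'
from h import *
print(sense()['position'],sense()['tcp_rot'])
st=go(.4514,-.1691,.0815,150,n=5)
E
```

```text
[ 0.45184769 -0.17043121  0.13708349] [1.79998927e+02 2.50309297e-03 1.49955476e+02]
[0.2, 0.2, 11.1, 0.0, 0.0, -0.0, 0.2, 0.2, 11.1, 0.0, 0.0, -0.0, 0.2, 0.2, 11.1, 0.0, 0.0, -0.0, 0.2, 0.2, 11.1, 0.0, 0.0, -0.0, 0.3, 0.1, 11.2, 0.0, 0.0, -0.001]
```

Contact is expected at TCP z = 0.0372 + 0.040 = 0.0772.

Emit:
apply_moves(
  steps=[0.2, 0.2, 11, 0, 0, 0, 0.2, 0.2, 11, 0, 0, 0, 0.2, 0.2, 11, 0, 0, 0, 0.2, 0.2, 11, 0, 0, 0, 0.3, 0.1, 12, 0, 0, 0],
)

```text
time: 37.8
position: [0.4514, -0.1688, 0.0803]
tcp_rot: [180.0, 0.0, 150.0]
ft_force: [-0.3, 0.0, -6.7]
grip_width: 0.0526
gripper_force: 45.0
```

Emit:
apply_moves(
  steps=[0, 0, 0.9, 0, 0, 0, 0, 0, 0.9, 0, 0, 0, 0, 0, 0.9, 0, 0, 0, 0, 0, 0.8, 0, 0, 0, 0, 0, 0, 0, 0, 0],
)

```text
time: 38.42
position: [0.4514, -0.1688, 0.0778]
tcp_rot: [180.0, 0.0, 150.0]
ft_force: [-0.4, -0.1, -7.0]
grip_width: 0.0527
gripper_force: 45.0
```

Emit:
apply_moves(
  steps=[0, 0, 0, 0, 0, 0, 0, 0, 0, 0, 0, 0, 0, 0, 0, 0, 0, 0, 0, 0, 0, 0, 0, 0, 0, 0, 0, 0, 0, 0],
)

```text
time: 39.05
position: [0.4513, -0.1688, 0.0776]
tcp_rot: [180.0, 0.0, 150.0]
ft_force: [-0.4, -0.1, -6.6]
grip_width: 0.0528
gripper_force: 45.0
```

Emit:
apply_moves(
  steps=[0, 0, 0.5, 0, 0, 0, 0, 0, 0.3, 0, 0, 0, 0, 0, 0, 0, 0, 0, 0, 0, 0, 0, 0, 0, 0, 0, 0, 0, 0, 0],
)

```text
time: 39.67
position: [0.4514, -0.1688, 0.0771]
tcp_rot: [180.0, 0.0, 150.0]
ft_force: [-1.6, 0.9, -1.5]
grip_width: 0.0534
gripper_force: 45.0
```

Emit:
apply_moves(
  steps=[0, 0, 0, 0, 0, 0, 0, 0, 0, 0, 0, 0, 0, 0, 0, 0, 0, 0, 0, 0, 0, 0, 0, 0, 0, 0, -5, 0, 0, 0],
  claw=0.85,
)

```text
time: 40.3
position: [0.4511, -0.1687, 0.0818]
tcp_rot: [-180.0, -0.0, 150.0]
ft_force: [-0.0, -0.2, 1.1]
grip_width: 0.0778
gripper_force: 0.0
```

Emit:
apply_moves(
  steps=[0, 0, -25, 0, 0, 0, 0, 0, -30, 0, 0, 0, 0, 0, -35, 0, 0, 0, 0, 0, -35, 0, 0, 0, 0, 0, -35, 0, 0, 0],
)

```text
time: 40.92
position: [0.4512, -0.1687, 0.2434]
tcp_rot: [180.0, 0.0, 150.0]
ft_force: [0.9, 0.8, -0.4]
grip_width: 0.0777
gripper_force: 0.0
```

```bash
python3 - <<'E'
from h import *
print(sense()['position'],sense()['tcp_rot'])
st=go(.636,.055,.25,90,step=50)
E
```

```text
[ 0.45116013 -0.16871363  0.24338548] [1.79993374e+02 3.73134777e-02 1.49991041e+02]
[-4.8, 28.6, -0.7, 0.0, 0.0, 0.105, -1.8, 29.0, -0.7, 0.0, 0.0, 0.105, 1.3, 29.0, -0.7, 0.0, 0.0, 0.105, 4.3, 28.7, -0.6, 0.0, 0.0, 0.105, 7.3, 28.1, -0.7, 0.0, 0.0, 0.105]
[10.2, 27.2, -0.6, 0.0, 0.0, 0.104, 12.9, 26.0, -0.7, 0.0, 0.0, 0.105, 15.6, 24.5, -0.6, 0.0, 0.0, 0.104, 18.0, 22.7, -0.7, 0.0, 0.0, 0.105, 20.3, 20.7, -0.6, 0.0, 0.0, 0.104]
```

Emit:
apply_moves(
  steps=[-4.8, 28.6, -0.7, 0.0, 0.0, 0.105, -1.8, 29.0, -0.7, 0.0, 0.0, 0.105, 1.3, 29.0, -0.7, 0.0, 0.0, 0.105, 4.3, 28.7, -0.6, 0.0, 0.0, 0.105, 7.3, 28.1, -0.7, 0.0, 0.0, 0.105],
)

```text
time: 41.55
position: [0.5442, -0.056, 0.2456]
tcp_rot: [180.0, 0.0, 119.7]
ft_force: [-0.3, -0.3, -0.2]
grip_width: 0.0776
gripper_force: 0.0
```

Emit:
apply_moves(
  steps=[10.2, 27.2, -0.6, 0.0, 0.0, 0.104, 12.9, 26.0, -0.7, 0.0, 0.0, 0.105, 15.6, 24.5, -0.6, 0.0, 0.0, 0.104, 18.0, 22.7, -0.7, 0.0, 0.0, 0.105, 20.3, 20.7, -0.6, 0.0, 0.0, 0.104],
)

```text
time: 42.18
position: [0.6366, 0.0557, 0.2487]
tcp_rot: [180.0, 0.0, 89.8]
ft_force: [-0.3, 0.7, 0.4]
grip_width: 0.0779
gripper_force: 0.0
```

```bash
python3 - <<'E'
from h import *
for i in range(4): imaging.get_image('wrist')
w=grab('wrist','w9'); s=sense(); print(s['position'],s['tcp_rot'])
hsv=cv2.cvtColor(w['color'],cv2.COLOR_BGR2HSV)
m=cv2.inRange(hsv,(0,150,60),(5,255,255))|cv2.inRange(hsv,(174,150,60),(180,255,255)); m[260:]=0; m[:,:200]=0; m[:,450:]=0
k=blob(m); print('disc',cv2.boundingRect(k)); h=cv2.convexHull(k); e=cv2.minEnclosingCircle(k); print(e,onz(w,[e[0]],.012), e[1]*2*.41/349)
sc=grab('scene','s2'); im=w['color']
m2=(im.min(2)>225).astype(np.uint8); m2[260:]=0;m2[:,:250]=0;m2[:,450:]=0
k=blob(m2); e=cv2.minEnclosingCircle(k); print('top',e,onz(w,[e[0]],.095))
a=np.vstack([cv2.resize(im[60:260,230:430],(400,400)),cv2.resize(sc['color'][190:290,190:390],(400,200))]); cv2.imwrite('pics/c9.png',a)
E
```

```text
[0.63562785 0.05450215 0.24844016] [-1.79961660e+02  3.20474943e-02  9.00576308e+01]
disc (307, 118, 29, 26)
((320.5, 129.06521606445312), 14.643465042114258) [[0.63600397 0.14902785 0.012     ]] 0.03440584909608507
top ((320.75, 122.0), 9.303997039794922) [[0.63613502 0.1496696  0.095     ]]
```

View pics/c9.png

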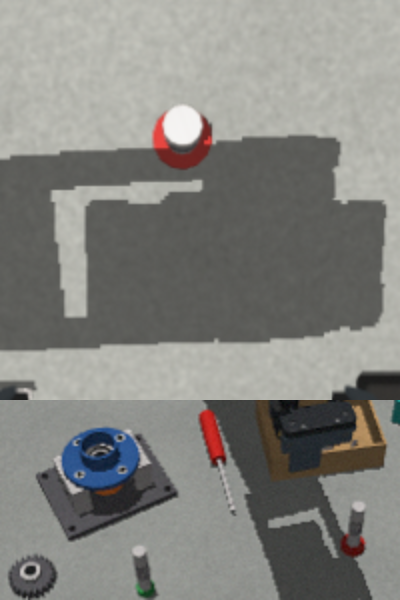

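Emit:
apply_moves(
  steps=[19, 0, 23, 0, 0, 0, 19, 0, 23, 0, 0, 0, 19, 0, 23, 0, 0, 0, 19, 0, 23, 0, 0, 0, 19, 0.5, 23, 0, 0, 0],
)

```text
time: 43.1
position: [0.6362, 0.1494, 0.1333]
tcp_rot: [180.0, 0.0, 90.0]
ft_force: [-0.3, -1.0, 0.0]
grip_width: 0.0773
gripper_force: 0.0
```

Emit:
apply_moves(
  steps=[0, 0, 0, 0, 0, 0, 0, 0, 20, 0, 0, 0, 0, 0, 20, 0, 0, 0, 0, 0, 20, 0, 0, 0, 0, 0, 22, 0, 0, 0],
)

```text
time: 43.72
position: [0.6377, 0.1485, 0.0529]
tcp_rot: [179.8, -0.0, 90.0]
ft_force: [-0.1, 0.0, -0.3]
grip_width: 0.0775
gripper_force: 0.0
```

Emit:
apply_moves(
  steps=[0, 0, 6, 0, 0, 0, 0, 0, 0, 0, 0, 0, 0, 0, 0, 0, 0, 0, 0, 0, 0, 0, 0, 0, 0, 0, 0, 0, 0, 0],
)

```text
time: 44.35
position: [0.6369, 0.1501, 0.046]
tcp_rot: [180.0, -0.0, 90.0]
ft_force: [0.2, 0.9, 0.1]
grip_width: 0.0778
gripper_force: 0.0
```

Emit:
apply_moves(
  steps=[0, 0, 0, 0, 0, 0, 0, 0, 0, 0, 0, 0, 0, 0, 0, 0, 0, 0, 0, 0, 0, 0, 0, 0, 0, 0, 0, 0, 0, 0],
  claw=0.05,
  force=20,
)

```text
time: 44.98
position: [0.6366, 0.1499, 0.0454]
tcp_rot: [180.0, 0.0, 90.0]
ft_force: [-0.4, -0.4, -0.8]
grip_width: 0.0304
gripper_force: 0.0
```

Emit:
apply_moves(
  steps=[0, 0, 0, 0, 0, 0, 0, 0, 0, 0, 0, 0, 0, 0, 0, 0, 0, 0, 0, 0, 0, 0, 0, 0, 0, 0, 0, 0, 0, 0],
)

```text
time: 45.6
position: [0.6366, 0.15, 0.0454]
tcp_rot: [-180.0, 0.0, 90.0]
ft_force: [-0.6, 0.2, -0.2]
grip_width: 0.0177
gripper_force: 20.0
```

Emit:
apply_moves(
  steps=[0, 0, -20, 0, 0, 0, 0, 0, -30, 0, 0, 0, 0, 0, -35, 0, 0, 0, 0, 0, -40, 0, 0, 0, 0, 0, -15, 0, 0, 0],
)

```text
time: 46.22
position: [0.6376, 0.1501, 0.1877]
tcp_rot: [179.8, -0.0, 90.0]
ft_force: [1.0, -0.4, -3.0]
grip_width: 0.0177
gripper_force: 20.0
```

```bash
python3 - <<'E'
from h import *
s=sense();print(s['position'],s['tcp_rot'],s['grip_width'])
for n in ('scene','side'):
    d=grab(n,n+'3'); u,v=proj(d,[.4512,-.1689,.07])[0].astype(int)
    hsv=cv2.cvtColor(d['color'],cv2.COLOR_BGR2HSV); m=cv2.inRange(hsv,(100,120,30),(125,255,255)); M=np.zeros_like(m);M[v-50:v+50,u-60:u+60]=m[v-50:v+50,u-60:u+60]
    k=blob(M).reshape(-1,2); Q=onz(d,k,.072)[:,:2]
    print(n,cv2.boundingRect(k),'flange mid (x,y) by extents',(Q.min(0)+Q.max(0))/2,np.ptp(Q,axis=0), 'expected rim box', cv2.boundingRect(proj(d,[[.4512+.055*np.cos(t),-.1689+.055*np.sin(t),z] for t in np.arange(0,6.3,.05) for z in(.062,.072)]).astype(np.float32)))
go(.4512,-.1689,.18,90,step=40)
E
```

```text
[0.63760637 0.15013705 0.18769594] [ 1.79780304e+02 -4.62455114e-02  8.99988911e+01] 0.017674321430544544
scene (221, 204, 39, 32) flange mid (x,y) by extents [ 0.45222935 -0.16896699] [0.11177162 0.1056667 ] expected rim box (219, 203, 41, 33)
side (374, 176, 44, 26) flange mid (x,y) by extents [ 0.45119214 -0.17313112] [0.10638599 0.12933256] expected rim box (373, 178, 46, 26)
[-31.9, -18.6, 0.7, 0.0, 0.0, -0.0, -31.9, -18.6, 0.7, 0.0, 0.0, -0.0, -31.9, -18.6, 0.6, 0.0, 0.0, -0.0, -31.9, -18.6, 0.7, 0.0, 0.0, -0.0, -31.9, -18.6, 0.6, 0.0, 0.0, -0.0]
[-31.9, -18.6, 0.7, 0.0, 0.0, -0.0, -31.9, -18.6, 0.6, 0.0, 0.0, -0.0, -31.9, -18.6, 0.7, 0.0, 0.0, -0.0, -31.9, -18.6, 0.6, 0.0, 0.0, -0.0, -31.9, -18.6, 0.7, 0.0, 0.0, -0.0]
```

Emit:
apply_moves(
  steps=[-31.9, -18.6, 0.7, 0, 0, 0, -31.9, -18.6, 0.7, 0, 0, 0, -31.9, -18.6, 0.6, 0, 0, 0, -31.9, -18.6, 0.7, 0, 0, 0, -31.9, -18.6, 0.6, 0, 0, 0],
)

```text
time: 46.95
position: [0.5417, -0.0105, 0.1797]
tcp_rot: [-179.8, -0.0, 90.0]
ft_force: [-0.2, 0.1, -1.9]
grip_width: 0.0175
gripper_force: 20.0
```

Emit:
apply_moves(
  steps=[-31.9, -18.6, 0.7, 0, 0, 0, -31.9, -18.6, 0.6, 0, 0, 0, -31.9, -18.6, 0.7, 0, 0, 0, -31.9, -18.6, 0.6, 0, 0, 0, -31.9, -18.6, 0.7, 0, 0, 0],
)

```text
time: 47.58
position: [0.4488, -0.1695, 0.1767]
tcp_rot: [-179.8, -0.1, 90.0]
ft_force: [0.3, -0.1, -1.9]
grip_width: 0.0175
gripper_force: 20.0
```

Emit:
apply_moves(
  steps=[0, 0, 0, 0, 0, 0, 0, 0, 0, 0, 0, 0, 0, 0, 0, 0, 0, 0, 0, 0, 0, 0, 0, 0, 0, 0, 0, 0, 0, 0],
)

```text
time: 48.2
position: [0.4509, -0.1686, 0.1788]
tcp_rot: [180.0, -0.0, 90.1]
ft_force: [0.2, -0.1, -2.0]
grip_width: 0.0175
gripper_force: 20.0
```

Down 0.1788 → 0.119, then ease on.

Emit:
apply_moves(
  steps=[0, 0, 12, 0, 0, 0, 0, 0, 12, 0, 0, 0, 0, 0, 12, 0, 0, 0, 0, 0, 12, 0, 0, 0, 0, 0, 10, 0, 0, 0],
)

```text
time: 48.82
position: [0.4505, -0.169, 0.1198]
tcp_rot: [-180.0, -0.0, 90.0]
ft_force: [0.1, -1.0, -2.7]
grip_width: 0.0175
gripper_force: 20.0
```

Emit:
apply_moves(
  steps=[0, 0, 0, 0, 0, 0, 0, 0, 0.5, 0, 0, 0, 0, 0, 0.5, 0, 0, 0, 0, 0, 0, 0, 0, 0, 0, 0, 0, 0, 0, 0],
)

```text
time: 49.45
position: [0.4508, -0.1691, 0.12]
tcp_rot: [180.0, 0.0, 90.0]
ft_force: [-0.1, -0.4, -2.4]
grip_width: 0.0175
gripper_force: 20.0
```

Emit:
apply_moves(
  steps=[0, 0, 0.7, 0, 0, 0, 0, 0, 0.7, 0, 0, 0, 0, 0, 0.7, 0, 0, 0, 0, 0, 0, 0, 0, 0, 0, 0, 0, 0, 0, 0],
)

```text
time: 50.08
position: [0.4507, -0.169, 0.1178]
tcp_rot: [180.0, 0.0, 90.0]
ft_force: [-1.0, -0.2, -2.6]
grip_width: 0.0177
gripper_force: 20.0
```

Emit:
apply_moves(
  steps=[0, 0, 0.4, 0, 0, 0, 0, 0, 0, 0, 0, 0, 0, 0, 0, 0, 0, 0, 0, 0, 0, 0, 0, 0, 0, 0, 0, 0, 0, 0],
)

```text
time: 50.7
position: [0.4507, -0.1691, 0.1174]
tcp_rot: [180.0, 0.0, 90.0]
ft_force: [-0.5, -0.8, -1.1]
grip_width: 0.0177
gripper_force: 20.0
```

Contact beginning; a touch more, release, rise.

Emit:
apply_moves(
  steps=[0, 0, 0.2, 0, 0, 0, 0, 0, 0, 0, 0, 0, 0, 0, 0, 0, 0, 0, 0, 0, 0, 0, 0, 0, 0, 0, 0, 0, 0, 0],
)

```text
time: 51.32
position: [0.4507, -0.1691, 0.1174]
tcp_rot: [180.0, 0.0, 90.0]
ft_force: [-0.6, 0.8, 3.1]
grip_width: 0.018
gripper_force: 20.0
```

Emit:
apply_moves(
  steps=[0, 0, 0, 0, 0, 0, 0, 0, 0, 0, 0, 0, 0, 0, 0, 0, 0, 0, 0, 0, 0, 0, 0, 0, 0, 0, 0, 0, 0, 0],
  claw=0.6,
)

```text
time: 51.95
position: [0.4507, -0.169, 0.1171]
tcp_rot: [180.0, -0.0, 90.0]
ft_force: [0.6, -0.2, -0.4]
grip_width: 0.0549
gripper_force: 0.0
```

Emit:
apply_moves(
  steps=[0, 0, -15, 0, 0, 0, 0, 0, -25, 0, 0, 0, 0, 0, -30, 0, 0, 0, 0, 0, -35, 0, 0, 0, 0, 0, -35, 0, 0, 0],
)

```text
time: 52.58
position: [0.4505, -0.169, 0.2582]
tcp_rot: [-180.0, -0.0, 90.0]
ft_force: [0.5, 0.3, 1.2]
grip_width: 0.0549
gripper_force: 0.0
```

Emit:
apply_moves(
  steps=[-20, 0, 0, 0, 0, 0, -25, 0, 0, 0, 0, 0, -25, 0, 0, 0, 0, 0, -20, 0, 0, 0, 0, 0, 0, 0, 0, 0, 0, 0],
)

```text
time: 53.2
position: [0.4506, -0.2599, 0.2569]
tcp_rot: [-180.0, -0.0, 89.9]
ft_force: [0.7, -0.3, -0.6]
grip_width: 0.0548
gripper_force: 0.0
```

```bash
python3 - <<'E'
from h import *
for i in range(3): imaging.get_image('wrist')
a=grab('wrist'); b=grab('scene'); c=grab('side')
u,v=proj(a,[.4512,-.1689,.08])[0].astype(int); x0=max(u-130,0);y0=max(v-120,0); A=cv2.resize(a['color'][y0:y0+240,x0:x0+260],(520,480))
B=cv2.resize(b['color'][180:260,200:290],(270,240)); C=cv2.resize(c['color'][130:240,340:460],(270,240))
cv2.imwrite('pics/fin.png',np.hstack([A,np.vstack([B,C])]))
E
```

```text
(no output)
```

View pics/fin.png

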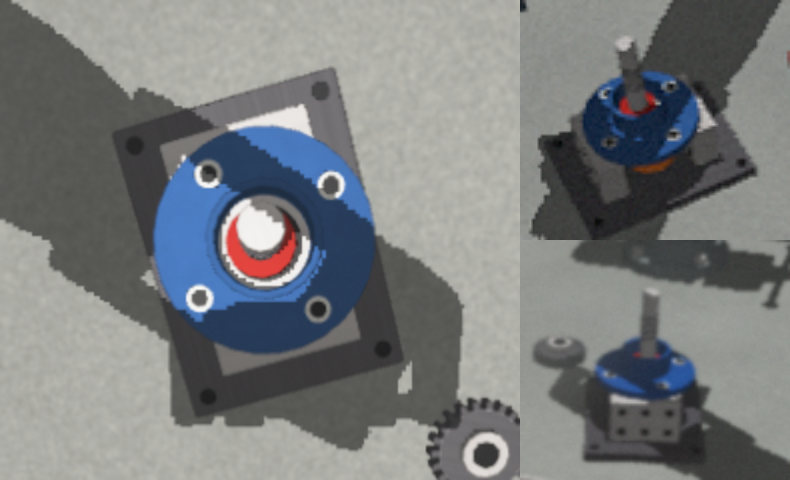

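The close view shows the hub centred over the plate with its flange on both blocks. The red disc, at crop pixel (263,240), is inside the neck and upright in all three views. Handing in.

```bash
python3 -c "
from rig import bot
print(bot.job_done())"
```

```text
the job is handed in; nothing more can be done
None
```

The job is done and handed in at about 53 s on the clock: dish in the middle of the plate, blocks square and about 70 mm apart, hub resting on both blocks above the dish, and the red-disc driver upright in its neck; the hand-in returned no verdict.

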